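# Knock home the lid pins of the sample case

### The job

Pick up the mallet by its handle and knock both steel locking pins in the sloping shoulder of the white case fully home: brisk blows, not slow pushes, the head kept square to the pin (within 10 degrees) so do not drive on once it seats, and never push a pin with the gripper. Then stand the mallet back on the desk on its head, handle level as it was, and let go; leave the tape roll, the carton and the mug where they are.

Things in the scene. Friction and masses are not known exactly. Their poses are not given: they have to be found in the camera images.
- case: White fixed transport case, 240 (x) x 300 (y) x 156 mm tall, origin under its centre. Its upper +x edge, on the far side from the robot, is cut off as a shoulder sloping from z 156 mm at x 40 to z 100 at x 120. Grey carrying handle on top at x -40, up to z 182 mm.
- shoulder: The sloping face of the case (98 mm down the slope, 300 mm wide). Origin at the middle of the face; z is its outward normal, leaning 35 degrees from vertical to the case's +x (away from the robot), y is the case's y, x runs down the slope. Two round aluminium collars, 30 mm wide, stand out of it near x 0, y +90 (left) and -90 (right), each within 10 mm, each at its own height: 7 to 29 mm.
- pin_left (a joint): Steel mushroom pin (head 20 mm wide, 6 mm thick) in the collar at the shoulder's +y, moving along the shoulder's z. Value: how far in, m: 0 = out, head top 22 mm above its collar's rim; 0.016 = home on a hard stop, head on the rim. Starts at 0 to 0.005. It resists with about 10 N friction plus a weak spring (100 N/m), and stays where it is left. A brisk blow moves it faster than 0.03 m/s.
- pin_right (a joint): The same for the equal pin at the shoulder's -y.
- mallet: Loose mallet, about 0.3 kg. Black rubber cylinder head, 46 mm across, 72 mm long, standing on its flat striking face; wooden handle, level, 36 mm up, leaves the head's middle along -x, 22 mm wide (y), 26 tall (z), ending 135 mm from the head's axis. Origin: centre of the lower (striking) face; z up the head's axis. Driving on against a seated pin turns it in the grip: grip hard (80 N or more).
- mallet_grip (a point): Point on the middle of the mallet's handle, 47 mm from the head's axis and 36 mm above the lower face: a good place to grip, fingers closing along the mallet's y.
- tape_roll: Bystander: cardboard-brown tape roll lying flat, 90 mm across, 36 mm high, origin under its centre. It and the mallet may stand on either side of the case.
- carton: Bystander: white supply carton with a blue band, 75 x 110 x 60 mm, origin under its centre.
- mug: Bystander: white mug, 76 mm across, 90 mm high, handle at its +y, origin under its centre.
Not all that is in view belongs to the job. What is shaped like the mallet but red is not meant.

How it is judged (in metres and radians):
On the way, in this order (a step that is already met when the one before it is completed fails the run):
1. the mallet is lifted off the desk (height (world z) of mallet above 0.03 m), for 0.1 s.
2. one pin moves in faster than 0.03 m/s under the mallet, its head's axis within 11 degrees (0.19 rad) of the pin's (((contact force between mallet and pin_left above 0.5 N and velocity of joint pin_left above 0.03 m/s and angle between the z axis of mallet and the z axis of shoulder, either way round below 0.19 rad) or (contact force between mallet and pin_right above 0.5 N and velocity of joint pin_right above 0.03 m/s and angle between the z axis of mallet and the z axis of shoulder, either way round below 0.19 rad))).
3. with one pin home, the other is struck in the same way (((contact force between mallet and pin_left above 0.5 N and velocity of joint pin_left above 0.03 m/s and angle between the z axis of mallet and the z axis of shoulder, either way round below 0.19 rad and value of joint pin_right above 0.014 m) or (contact force between mallet and pin_right above 0.5 N and velocity of joint pin_right above 0.03 m/s and angle between the z axis of mallet and the z axis of shoulder, either way round below 0.19 rad and value of joint pin_left above 0.014 m))).
At the end, for the whole second after the job is handed in: Both pins within 2 mm of fully home; the mallet standing upright on the desk on the lower face of its head (within 0.1 rad, at rest), released (value of joint each of pin_left, pin_right above 0.014 m and height (world z) of mallet below 0.006 m and angle between mallet's own z axis and vertical below 0.1 rad and linear speed of mallet below 0.02 m/s and angular speed of mallet below 0.1 rad/s); the robot touches nothing.
It fails at once if the mallet bears on a pin while its head is more than 11 degrees out of line with it ((contact force between mallet and pin_left above 1 N and angle between the z axis of mallet and the z axis of shoulder, either way round above 0.19 rad) or (contact force between mallet and pin_right above 1 N and angle between the z axis of mallet and the z axis of shoulder, either way round above 0.19 rad)).
It fails at once if the gripper or arm presses on a pin (contact force between any of pin_left, pin_right and the fingers above 1 N or contact force between any of pin_left, pin_right and the arm above 1 N).
It fails at once if the tape roll, carton or mug is moved more than 20 mm or tipped (distance of any of tape_roll, carton, mug from where it was at the start of the episode above 0.02 m or angle between any of tape_roll, carton, mug's own z axis and vertical above 0.3 rad).
It also fails if it takes over 54 s, if anything falls off the work surface, if the arm or the gripper's body presses on something with over 40 N, if the wrist force passes 120 N, or if a joint passes its speed limit or range.

### The arm

A 6-joint arm with a two-finger parallel gripper is mounted at the origin on the work surface. World frame = base frame: x ahead of the robot, y to its left, z up, the work surface at z = 0. Lengths are in m, angles in degrees, forces in N, time in s.
With the tool pointing down it reaches from about 0.4 to 0.825 m from the base axis. Payload 7 kg.
Tool frame: the origin (TCP) lies midway between the tips of the shut fingers; the grasp point (between the pads) lies 19 mm behind it; z points along the fingers, y is the direction in which the jaws open and shut (so a half turn about z gives the same grasp; the last joint's range is limited). The gripper opens to 88 mm and grips with 3 to 60 N. Pads are 19 mm wide; open, the fingers measure 130 mm over their backs; the gripper's body (78 mm by 193 mm) begins 47 mm behind the grasp point.
Start: joints at [83.772, 20.546, 0.682, 0, -70.136, -16.507], TCP at [0.261, 0.623, 0.227] pointing down, gripper open.
Joint ranges: [-176.03, 176.03], [-82.01, 121.73], [-58.28, 71.71], [-173.87, 95.51], [-174.79, -0.11], [-173.66, 173.66]. Speed limits (degrees/s): [136.94, 136.94, 172.46, 180, 180, 180].

### API

Orientations are given as [roll, pitch, yaw] about the fixed x, y, z axes, in that order (R = Rz(yaw) Ry(pitch) Rx(roll)).
In Python, from plant import ctrl gives the robot as it stands.
- The arm moves only by the tool jog_arm, never from a script. Its argument "deltas" is a list of rows, each a list of 2 entries, a list of its own where there are three numbers: the shift along the tool's x, y, z in m, then the turn about the tool's z in degrees. A call has 1 to 20 rows; each row is the pose to reach, as a shift and turn from the pose commanded when the call began, along the tool's axes at that moment; what a row does not reach only later rows make up. A row lasts 1/10 s, in which the tool goes at most 50 mm and 8.59 degrees, less where a joint would pass 70% of its speed; a pose out of reach is approached as far as the arm can. A call with a gripper value outside its range is refused whole. "jaw" is the closure, from -1 (fully open) to 1 (shut), set as the call begins (left out, the last holds). The fingers move at their own pace and stop on an object; the grip force is fixed at half the most. Time passes only in rows, so rows that repeat a pose let the fingers close. It gives the time, the measured TCP pose, the force and the opening at its end, in the units of the state.
- ctrl.get_obs(): the state, without advancing time (a new reading comes with each control period).
- ctrl.snapshot(name): name is "scene" or "top" or "wrist"; returns the picture (384x512x3 uint8, red, green, blue); there is no depth.
- ctrl.camera_params(name): a dict with "camera_matrix" (3x3 intrinsics, pixels), "D" ([k1, k2, p1, p2, k3] as OpenCV has them; the pictures are not rectified), "position" and "rotation" of the camera in the world. Camera axes: x right, y down, z forward; pixel columns grow to the right and rows downward; lengths in m; the calibration is good to about 2 mm. A picture is of the moment at which its call begins: read the wrist's pose just before it. camera_params takes no time and is no camera call; for the wrist camera it gives the pose at the moment of the call.
- ctrl.close_job(): hands the job in, once; it reports no verdict.
Trained networks look in the newest picture that a camera, given by its name, has taken for a name from the list of things; names that differ only in an ending like _2 or _b are one class to them, and where a whole thing is asked for, a point or a joint stands for the part that bears it (a point fixed in the world has none). Each returns a list of dicts, best first, with "conf" (0 to 1); they miss things now and then, are a little off and sometimes report something else, mostly with a low value. They report only what shows in the picture. A call takes as long as a camera call. They do not tell look-alikes from the thing itself.
- ctrl.boxes_of(query, camera): "bbox" ([left, top, width, height] as shares, 0 to 1, of the picture: columns of its width, rows of its height, round what is visible of it).
- ctrl.cut_out(query, camera): "mask" (384x512 bool, what is visible of it) and "bbox" ([left, top, width, height] as shares, 0 to 1, of the picture: columns of its width, rows of its height, round what is visible of it).
The state is a dict: "clock": time; "joint_pos": joint angles; "qvel": joint speeds; "tau": joint torques, N m; "tool_pos": TCP position; "orientation": TCP orientation; "force": force on the tool from outside, world axes, zero at the start; "moment": the same for the moment, N m; "opening": finger opening in m.
Only numpy, scipy, OpenCV 4.12 (cv2) and the standard library are available. Lean on these libraries where they do the work, as an engineer would, in place of code of your own. Each camera call takes 0.05 s, during which the arm holds its last target. There are 200 camera calls.

## Working session

There is one attempt and no reset: what is moved stays moved. The work goes in short steps, Python scripts to look and compute and a tool call to move; the robot and the scene stay as the last step left them, time stands still between calls to the robot, and variables do not carry over. Pictures are saved under pics/ and viewed, about 8 in all and at most 12, crops included, and the job is handed in when it is done.

Besides the shell and the picture viewer there is one more tool, called after "Request:" in YAML: its name, and indented under it one key for each argument. jog_arm: Moves the arm, as the interface text tells. Its arguments: {"type":"object","properties":{"deltas":{"type":"array","items":{"type":"array"}},"jaw":{"type":"number"}},"required":["deltas"]}

```bash
mkdir -p pics; ls
cat > h.py <<'E'
import numpy as np, cv2
from plant import ctrl
def snap(n,f=None):
    im=ctrl.snapshot(n)
    if f: cv2.imwrite('pics/'+f,im[:,:,::-1])
    return im
def cam(n):
    p=ctrl.camera_params(n); return np.array(p['camera_matrix']),np.array(p['D'],float),np.array(p['position']),np.array(p['rotation'])
def ray(c,uv):
    K,D,p,R=c; n=cv2.undistortPoints(np.array(uv,float).reshape(-1,1,2),K,D).reshape(-1,2)
    d=np.c_[n,np.ones(len(n))]@R.T; return p,d
def onz(c,uv,z):
    p,d=ray(c,uv); return p+d*((z-p[2])/d[:,2])[:,None]
def proj(c,X):
    K,D,p,R=c; X=np.atleast_2d(X)
    return cv2.projectPoints((X-p)@R,np.zeros(3),np.zeros(3),K,D)[0].reshape(-1,2)
E
python3 - <<'E'
from h import *
print(ctrl.get_obs())
ims=[snap(n) for n in('scene','top')]
cv2.imwrite('pics/a.png',cv2.resize(np.vstack([i for i in ims]),None,fx=.78,fy=.78)[:,:,::-1])
snap('scene','s0.png');snap('top','t0.png')
for n in('scene','top'):
    c=cam(n);print(n,c)
    for q in('case','mallet','tape_roll','carton','mug','pin_left','shoulder'):
        for b in ctrl.boxes_of(q,n)[:3]:
            l,t,w,h=np.array(b['bbox'])*[512,384,512,384]; print(q,np.round([l,t,w,h]),round(b['conf'],2),np.round(onz(c,[[l+w/2,t+h/2]],0.03),3))
E
```

```text
pics
{'clock': 0.0, 'joint_pos': array([ 8.37724098e+01,  2.05908969e+01,  6.33937724e-01, -1.92490495e-02,
       -7.01367139e+01, -1.65058874e+01]), 'qvel': array([-0.0650919 ,  0.15264401,  0.03096684, -0.00340436,  0.02770777,
        0.00406595]), 'tau': array([-1.94982560e-03, -5.82724822e+01,  2.93057334e+01,  6.99737146e+00,
        6.99433978e-03, -1.47049059e-04]), 'tool_pos': array([0.26070205, 0.6220895 , 0.22563276]), 'orientation': array([ 1.79905046e+02, -9.26656954e-03, -2.27400251e+01]), 'force': array([0.60081488, 0.2988299 , 0.2316856 ]), 'moment': array([ 0.00968564,  0.02111926, -0.01054437]), 'opening': 0.08780010571729735}
scene (array([[456.38517899,   0.        , 260.28662206],
       [  0.        , 456.38517899, 189.40568089],
       [  0.        ,   0.        ,   1.        ]]), array([0.02974534, 0.        , 0.        , 0.        , 0.        ]), array([1.10690872, 0.89758712, 0.75810514]), array([-121.2504904 ,   -0.8143854 ,  148.33396568]))Traceback (most recent call last):
  File "<stdin>", line 10, in <module>
  File "h.py", line 13, in onz
    p,d=ray(c,uv); return p+d*((z-p[2])/d[:,2])[:,None]
                                        ~^^^^^
IndexError: too many indices for array: array is 1-dimensional, but 2 were indexed
```

View pics/a.png

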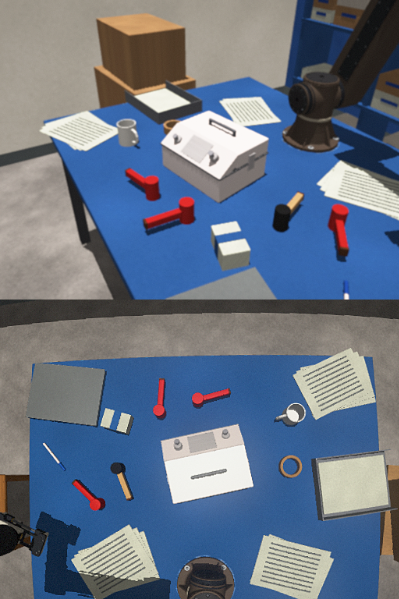

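```bash
python3 - <<'E'
s=open('h.py').read()
s=s.replace("import numpy as np, cv2","import numpy as np, cv2\nfrom scipy.spatial.transform import Rotation as Ro")
s=s.replace("np.array(p['rotation'])","Ro.from_euler('xyz',p['rotation'],degrees=True).as_matrix()")
open('h.py','w').write(s)
E
python3 - <<'E'
from h import *
for n in('scene','top'):
    im=snap(n,n+'1.png')
    c=cam(n);print(n,c[2])
    for q in('case','mallet','tape_roll','carton','mug','pin_left'):
        for b in ctrl.boxes_of(q,n)[:4]:
            l,t,w,h=np.array(b['bbox'])*[512,384,512,384]; print(q,np.round([l,t,w,h]),round(b['conf'],2),np.round(onz(c,[[l+w/2,t+h/2]],0.2 if 'pin' in q else .03),3))
    if n=='top': 
        cv2.imwrite('pics/topcrop.png',cv2.resize(im[140:280,100:340],None,fx=3.3,fy=3.3,interpolation=cv2.INTER_CUBIC)[:,:,::-1])
E
```

```text
scene [1.10690872 0.89758712 0.75810514]
case [208. 140. 136. 122.] 0.98 [[ 0.464 -0.04   0.03 ]]
mallet [423. 264.  22.  65.] 0.79 [[0.375 0.469 0.03 ]]
mallet [351. 245.  42.  54.] 0.7 [[0.437 0.337 0.03 ]]
mallet [163. 216.  41.  42.] 0.64 [[ 0.765 -0.017  0.03 ]]
mallet [184. 254.  63.  44.] 0.63 [[0.762 0.159 0.03 ]]
tape_roll [209. 152.  18.  21.] 0.78 [[ 0.499 -0.34   0.03 ]]
carton [271. 284.  50.  65.] 0.87 [[0.674 0.358 0.03 ]]
top [0.46236041 0.00517863 1.42634436]
case [207. 159. 116. 101.] 0.56 [[ 0.498 -0.012  0.03 ]]
mallet [247. 116.  50.  25.] 0.82 [[ 0.752 -0.04   0.03 ]]
mallet [198. 101.  16.  50.] 0.77 [[0.766 0.169 0.03 ]]
mallet [ 96. 234.  38.  35.] 0.62 [[0.372 0.464 0.03 ]]
mallet [144. 208.  27.  49.] 0.56 [[0.43  0.325 0.03 ]]
tape_roll [357. 199.  33.  33.] 0.62 [[ 0.474 -0.353  0.03 ]]
carton [131. 139.  44.  39.] 0.59 [[0.668 0.34  0.03 ]]
mug [354. 134.  35.  27.] 0.75 [[ 0.688 -0.354  0.03 ]]
pin_left [223. 180.   7.   8.] 0.58 [[0.567 0.094 0.2  ]]
```

View pics/topcrop.png

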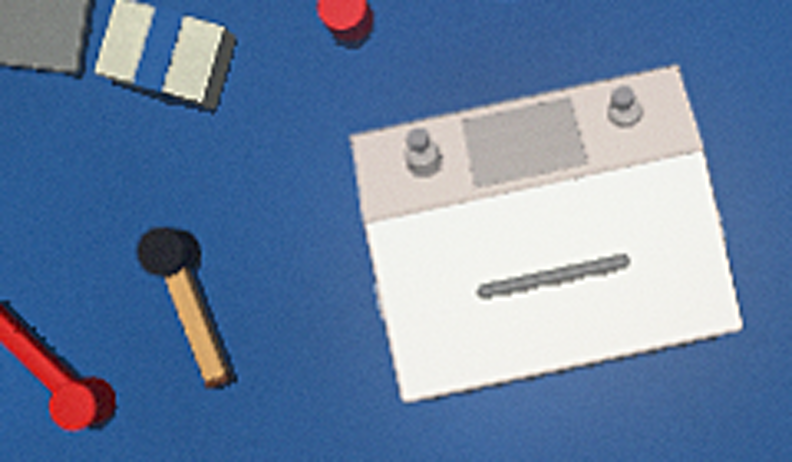

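```bash
cat >> h.py <<'E'
def crop2px(uv): return (np.array(uv,float)+.5)/3.3-.5+[100,140]
def deltas(P,yaw):
    "world target P,yaw -> shift in tool axes, turn about tool z"
    o=ctrl.get_obs(); R=Ro.from_euler('xyz',o['orientation'],degrees=True).as_matrix()
    return np.round(R.T@(np.array(P)-o['tool_pos'])*1000,1),round(-((yaw-o['orientation'][2]+180)%360-180),1)
E
python3 - <<'E'
from h import *
c=cam('top')
a=onz(c,crop2px([(404,401),(741,328),(703,152),(366,218)]),.156); b=onz(c,crop2px([(351,134),(679,66)]),.1)
print(a.round(3),b.round(3))
e=a[0]-a[1]; e2=a[3]-a[2]; e3=b[0]-b[1]
for v in (e,e2,e3): print(np.linalg.norm(v),np.degrees(np.arctan2(-v[0],v[1])))
m=b.mean(0)
yaw=np.arctan2(-(e+e2+e3)[0],(e+e2+e3)[1]); X=np.array([np.cos(yaw),np.sin(yaw),0])
for p,x in ((a[:2].mean(0),-.12),(a[2:].mean(0),.04),(m,.12)): print('origin',(p-x*X).round(4))
h=onz(c,crop2px([(163,250)]),.072)[0]; t=onz(c,crop2px([(217,385)]),.04)[0]
d=h-t; print('mallet',h,t,np.linalg.norm(d[:2]),np.degrees(np.arctan2(d[1],d[0])))
yw=np.degrees(np.arctan2(d[1],d[0])); 
u=d[:2]/np.linalg.norm(d[:2]); g=h[:2]-.041*u
print(g,deltas([g[0],g[1],.19],yw), deltas([g[0]-.02,g[1]-.0,.2],yw))
w=cam('wrist');print(w, ctrl.get_obs()['tool_pos'])
E
```

```text
[[ 0.351  0.112  0.156]
 [ 0.409 -0.178  0.156]
 [ 0.56  -0.148  0.156]
 [ 0.509  0.142  0.156]] [[ 0.587  0.161  0.1  ]
 [ 0.643 -0.135  0.1  ]]
0.29535596912942425 11.23886176471695
0.2953328140265858 10.084219552611199
0.30190835091386287 10.708526797956948
origin [ 0.4978 -0.0106  0.156 ]
origin [ 0.4951 -0.0104  0.156 ]
origin [ 0.4967 -0.0094  0.1   ]
mallet [0.48501237 0.34116366 0.072     ] [0.35747234 0.29856537 0.04      ] 0.13446588301342308 18.46928463857208
[0.44612414 0.32817501] (array([284.6, 199.9,  36.5]), np.float64(-41.2)) (array([266.2, 207.6,  26.5]), np.float64(-41.2))
(array([[343.48837911,   0.        , 253.44705174],
       [  0.        , 343.48837911, 195.15415313],
       [  0.        ,   0.        ,   1.        ]]), array([-0.0642403,  0.       ,  0.       ,  0.       ,  0.       ]), array([0.33114046, 0.59387983, 0.38537707]), array([[-3.87053411e-01, -8.86760555e-01, -2.52676425e-01],
       [-9.22057151e-01,  3.72083235e-01,  1.06605237e-01],
       [-5.16657340e-04,  2.74244025e-01, -9.61659996e-01]])) [0.26086138 0.62250984 0.22656241]
```

Request:
jog_arm:
  deltas:
    - [[0.285,0.2,0.03],-41.2]
    - [[0.285,0.2,0.03],-41.2]
    - [[0.285,0.2,0.03],-41.2]
    - [[0.285,0.2,0.03],-41.2]
    - [[0.285,0.2,0.03],-41.2]
    - [[0.285,0.2,0.03],-41.2]
    - [[0.285,0.2,0.03],-41.2]
    - [[0.285,0.2,0.03],-41.2]
    - [[0.285,0.2,0.03],-41.2]
    - [[0.285,0.2,0.03],-41.2]
  jaw: -1

```text
clock: 1.95
tool_pos: [0.4464, 0.3285, 0.1968]
orientation: [-180.0, -0.0, 18.5]
force: [1.0, 0.4, 0.1]
opening: 0.0883
```

Run:
```python
from h import *
im=snap('wrist','w1.png'); c=cam('wrist'); o=ctrl.get_obs(); print(o['clock'],o['tool_pos'],o['orientation'])
for b in ctrl.cut_out('mallet','wrist')[:2]: print(b['conf'],np.array(b['bbox'])*[512,384,512,384])
print('origin/grip expected', proj(c,[[.446,.328,.036],[.485,.341,.072],[.485,.341,0],o['tool_pos']]))
```

```text
2.0 [0.44615965 0.32886262 0.19672813] [-1.79981859e+02 -2.04796481e-02  1.85199632e+01]
0.75 [223.2832 110.7072  52.3776 157.5168]
0.58 [ 32.7168 123.1104 124.9792 143.5008]
origin/grip expected [[253.70442664 180.43285878]
 [253.78796235 142.0164818 ]
 [253.72074637 133.28866916]
 [252.41657667 253.47948308]]
```

View pics/w1.png

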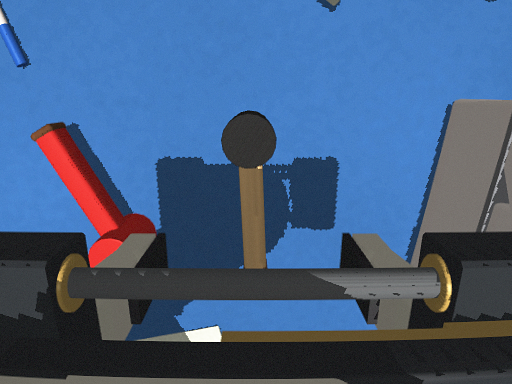

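Run:
```python
from h import *
c=cam('wrist')
h=onz(c,[[249,139]],.072)[0]; t=onz(c,[[255,262]],.049)[0]; r=onz(c,[[155,235],[120,210]],.05)
d=(h-t)[:2]; print(h,t,r,np.linalg.norm(d),np.degrees(np.arctan2(d[1],d[0])))
yw=np.degrees(np.arctan2(d[1],d[0])); u=d/np.linalg.norm(d); g=h[:2]-.042*u; v=np.array([-u[1],u[0]])
print(g,deltas([*g,.018],yw),(r[:,:2]-g)@np.c_[u,v])
```

```text
[0.48593517 0.34567096 0.072     ] [0.3709886  0.30171782 0.049     ] [[0.36778072 0.40218526 0.05      ]
 [0.38176188 0.44004608 0.05      ]] 0.12306336148987745 20.925796005401107
[0.44670533 0.3306703 ] (array([  1.1,  -1.3, 178.7]), np.float64(-2.4)) [[-0.04817686  0.09498671]
 [-0.02159552  0.12535688]]
```

Request:
jog_arm:
  deltas:
    - [[0.001,-0.001,0.05],-2.4]
    - [[0.001,-0.001,0.1],-2.4]
    - [[0.001,-0.001,0.14],-2.4]
    - [[0.001,-0.001,0.17],-2.4]
    - [[0.001,-0.001,0.179],-2.4]
    - [[0.001,-0.001,0.179],-2.4]
    - [[0.001,-0.001,0.179],-2.4]

```text
clock: 2.75
tool_pos: [0.4475, 0.3306, 0.0189]
orientation: [-180.0, -0.1, 20.9]
force: [-0.2, 0.3, -0.0]
opening: 0.0876
```

Request:
jog_arm:
  deltas:
    - [[0,0,0],0]
    - [[0,0,0],0]
    - [[0,0,0],0]
    - [[0,0,0],0]
    - [[0,0,0],0]
    - [[0,0,0],0]
    - [[0,0,0],0]
    - [[0,0,0],0]
  jaw: 1

```text
clock: 3.55
tool_pos: [0.4471, 0.3291, 0.0175]
orientation: [180.0, 0.0, 20.9]
force: [0.1, -0.2, -0.1]
opening: 0.0291
```

Request:
jog_arm:
  deltas:
    - [[0,0,-0.02],0]
    - [[0,0,-0.05],0]
    - [[0,0,-0.1],0]
    - [[0,0,-0.15],0]
    - [[0,0,-0.2],0]
    - [[0,0,-0.23],0]
    - [[0,0,-0.23],0]
    - [[0,0,-0.23],0]

```text
clock: 4.35
tool_pos: [0.4465, 0.3289, 0.2471]
orientation: [-180.0, 0.0, 20.8]
force: [-0.1, 0.4, -3.7]
opening: 0.022
```

Run:
```python
from h import *
a=snap('wrist'); s=snap('scene')
cv2.imwrite('pics/l1.png',np.vstack([a[50:330],cv2.resize(s[80:330,230:512],(512,454))])[:,:,::-1][:600]); print(ctrl.get_obs())
```

```text
{'clock': 4.45, 'joint_pos': array([ 5.65748338e+01,  8.58714314e+00, -1.29206359e+01, -5.18183879e-02,
       -6.86904316e+01,  5.42903457e+01]), 'qvel': array([-0.03946649,  0.55374009, -0.05092042,  0.33754505, -0.06434383,
       -0.06076012]), 'tau': array([ 4.29826177e-03, -4.43439102e+01,  3.11156380e+01,  7.55274653e+00,
        1.65214282e-01,  5.92487922e-04]), 'tool_pos': array([0.44612775, 0.32832959, 0.24548749]), 'orientation': array([179.92344989,   0.18908979,  20.84613847]), 'force': array([-0.9934966 , -0.34405519, -3.10159495]), 'moment': array([-0.10406899,  0.07542884, -0.00309689]), 'opening': 0.02166943182593482}
```

View pics/l1.png

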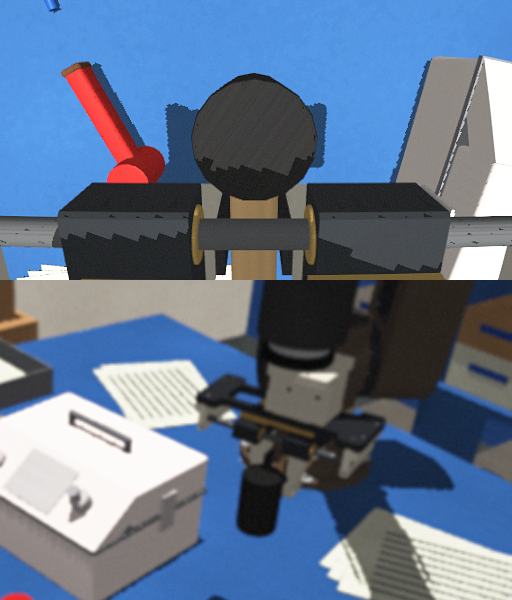

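Run:
```python
from h import *
print(deltas([.4575,.1963,.246],97))
```

```text
(array([-36.4, 127.4,  -0.2]), np.float64(-76.2))
```

Request:
jog_arm:
  deltas:
    - [[0,0,0],-8]
    - [[0,0,0],-16]
    - [[-0.004,0.015,0],-24]
    - [[-0.009,0.032,0],-32]
    - [[-0.014,0.05,0],-40]
    - [[-0.019,0.068,0],-48]
    - [[-0.024,0.086,0],-56]
    - [[-0.03,0.106,0],-64]
    - [[-0.036,0.127,0],-72]
    - [[-0.036,0.127,0],-76]
    - [[-0.036,0.127,0],-76]
    - [[-0.036,0.127,0],-76]

```text
clock: 5.65
tool_pos: [0.4583, 0.1975, 0.2463]
orientation: [-179.9, 0.1, 96.7]
force: [-0.3, -0.2, -3.1]
opening: 0.022
```

```bash
cat >> h.py <<'E'
def head(o,th,d=.042,dep=.0185,z=.072):
    "rim points of mallet head face at height z for droop th deg in grip"
    R=Ro.from_euler('xyz',o['orientation'],degrees=True).as_matrix()
    g=o['tool_pos']-dep*R[:,2]; t=np.radians(th)
    ex,ey,up=R[:,0],-R[:,1],-R[:,2]
    mx=np.cos(t)*ex-np.sin(t)*up; mz=np.sin(t)*ex+np.cos(t)*up
    a=np.linspace(0,2*np.pi,60)[:,None]
    return g+d*mx+(z-.036)*mz+.023*(np.cos(a)*mx+np.sin(a)*ey)
def overlay(cn,ths,f,crop=None,d=.042):
    im=snap(cn); c=cam(cn); o=ctrl.get_obs(); v=im[:,:,::-1].copy(); v=cv2.resize(v,None,fx=2,fy=2,interpolation=cv2.INTER_CUBIC)
    for th,col in zip(ths,[(0,255,0),(0,255,255),(255,0,255)]):
        for z in(0,.072): cv2.polylines(v,[np.round(2*proj(c,head(o,th,d,z=z))).astype(int)],True,col,1)
    if crop: l,t,w,h=crop; v=v[2*t:2*(t+h),2*l:2*(l+w)]
    cv2.imwrite('pics/'+f,v); return o
E
python3 - <<'E'
from h import *
o=ctrl.get_obs();print(o['tool_pos'],o['orientation'],o['joint_pos'])
print(deltas([.4575,.1963,.155],97))
E
```

```text
[0.45831672 0.19748758 0.24634248] [-1.79894426e+02  7.39083250e-02  9.67262792e+01] [ 4.59053213e+01  3.08321477e+00 -1.91098706e+01 -1.01475691e-02
 -6.79354450e+01  1.40824712e+02]
(array([-1. , -0.8, 91.3]), np.float64(-0.3))
```

Request:
jog_arm:
  deltas:
    - [[0,0,0.03],0]
    - [[0,0,0.06],0]
    - [[0,0,0.075],0]
    - [[0,0,0.087],0]
    - [[0,0,0.099],0]
    - [[0,0,0.111],0]
    - [[0,0,0.123],0]
    - [[0,0,0.133],0]
    - [[0,0,0.139],0]
    - [[0,0,0.139],0]
    - [[0,0,0.139],0]

```text
clock: 6.75
tool_pos: [0.4584, 0.1975, 0.1083]
orientation: [-180.0, 0.0, 96.8]
force: [0.1, 0.3, -2.3]
opening: 0.0217
```

Run:
```python
from h import *
o=overlay('wrist',[0,20,35],'o1.png',(100,0,312,300)); print(o['tool_pos'],o['force'],o['moment'],o['opening'])
```

```text
[0.45845987 0.19745538 0.10849199] [-0.05423276  0.27119013 -2.81067101] [-0.07913086 -0.09640433 -0.00892032] 0.02200643064829154
```

View pics/o1.png

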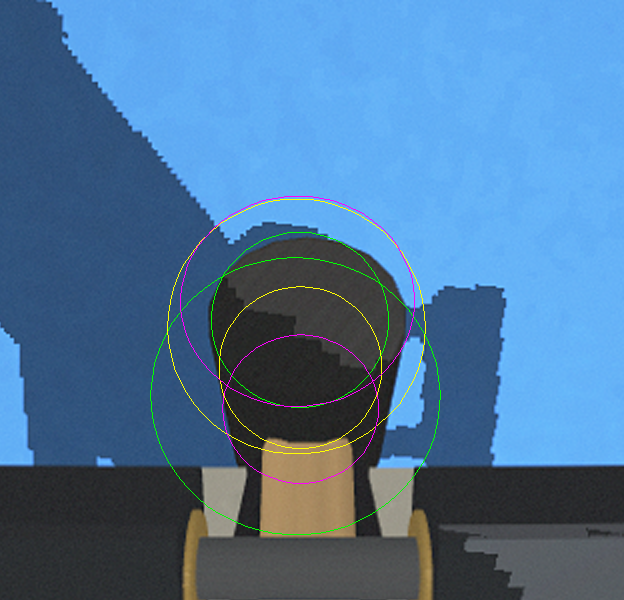

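Run:
```python
from h import *
c=cam('wrist'); o=ctrl.get_obs()
for th in (30,40,45,50,55,60,65,70):
    p=proj(c,head(o,th)); q=proj(c,head(o,th,z=0)); print(th,'top',p[:,1].min().round(),p[:,1].max().round(),'w',np.ptp(p[:,0]).round(),'bot',q[:,1].min().round(),np.ptp(q[:,0]).round())
s=snap('scene'); cv2.imwrite('pics/s2.png',cv2.resize(s[130:290,220:420],None,fx=3,fy=3,interpolation=cv2.INTER_CUBIC)[:,:,::-1])
```

```text
30 top 97.0 210.0 w 121.0 bot 159.0 79.0
40 top 100.0 197.0 w 113.0 bot 176.0 77.0
45 top 103.0 191.0 w 109.0 bot 185.0 76.0
50 top 108.0 187.0 w 106.0 bot 193.0 76.0
55 top 113.0 183.0 w 103.0 bot 202.0 75.0
60 top 118.0 180.0 w 100.0 bot 212.0 75.0
65 top 125.0 179.0 w 97.0 bot 221.0 75.0
70 top 131.0 177.0 w 94.0 bot 230.0 75.0
```

View pics/s2.png

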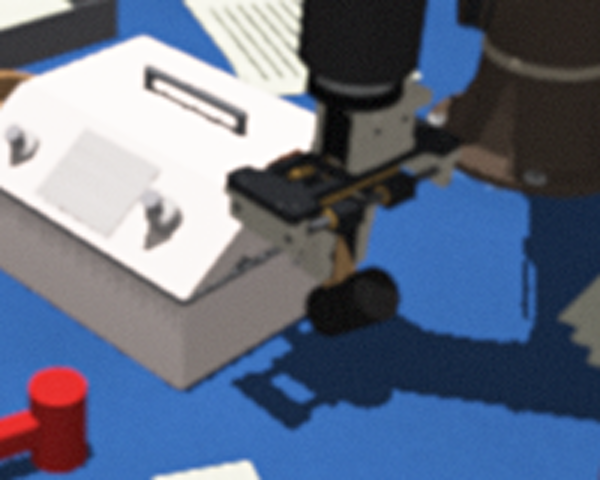

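```bash
cat >> h.py <<'E'
from scipy.optimize import minimize_scalar
def tilt(d=.042):
    im=snap('wrist').astype(int); c=cam('wrist'); o=ctrl.get_obs()
    dark=((im.max(2)-im.min(2))<25)&(im.max(2)<95)
    dark=cv2.morphologyEx(dark.astype(np.uint8),cv2.MORPH_OPEN,np.ones((5,5)))
    n,l,st,ce=cv2.connectedComponentsWithStats(dark[:225])
    k=[i for i in range(1,n) if l[:,254][l[:,254]==i].size>15]
    sub=l==l[np.where(dark[:225,254])[0][0]+3,254]
    top=np.where(sub[:,254])[0][0]; w=max(sub[r,170:340].sum() for r in range(top+15,top+70))
    res={th:proj(c,head(o,th,d)) for th in range(-10,85)}
    cands=sorted(res,key=lambda t:abs(res[t][:,1].min()-top)+.5*abs(np.ptp(res[t][:,0])-w))
    print('top',top,'w',w,'tilt~',cands[:3],[ (t,round(res[t][:,1].min()),round(np.ptp(res[t][:,0]))) for t in cands[:1]])
    return o
E
python3 - <<'E'
from h import *
o=tilt(); print(o['tool_pos'])
print(deltas([.4575,.30,.15],60),deltas([.446,.34,.07],21))
E
```

```text
top 119 w 99 tilt~ [61, 60, 62] [(61, 120, 99)]
[0.45850848 0.19744829 0.10863859]
(array([101.9,  11.2, -41.4]), np.float64(36.9)) (array([143. ,   4.6,  38.6]), np.float64(75.9))
```

Request:
jog_arm:
  deltas:
    - [[0.02,0,-0.03],0]
    - [[0.06,0,-0.05],8]
    - [[0.1,0.003,-0.05],16]
    - [[0.143,0.005,-0.05],24]
    - [[0.143,0.005,-0.05],32]
    - [[0.143,0.005,-0.04],40]
    - [[0.143,0.005,-0.02],48]
    - [[0.143,0.005,0],56]
    - [[0.143,0.005,0.01],64]
    - [[0.143,0.005,0.02],72]
    - [[0.143,0.005,0.024],76]
    - [[0.143,0.005,0.024],76]
    - [[0.143,0.005,0.024],76]

```text
clock: 8.2
tool_pos: [0.4466, 0.3402, 0.0848]
orientation: [180.0, -0.0, 21.0]
force: [0.7, -0.7, -2.0]
opening: 0.0217
```

Run:
```python
from h import *
o=tilt(); print(o['tool_pos'],o['orientation'],o['force'],o['moment'])
```

```text
top 119 w 97 tilt~ [57, 58, 56] [(57, 119, 101)]
[0.44668666 0.34034906 0.0849511 ] [-1.79989398e+02 -2.32916455e-02  2.09874936e+01] [ 0.30433349  0.52336752 -2.50854071] [-0.14859142  0.0074613   0.01251897]
```

Request:
jog_arm:
  deltas:
    - [[0,0,0.02],0]
    - [[0,0,0.0305],0]
    - [[-0.007,0,0.0312],0]
    - [[-0.014,0,0.032],0]
    - [[-0.02,0,0.0335],0]
    - [[-0.026,0,0.0357],0]
    - [[-0.032,0,0.038],0]
    - [[-0.038,0,0.0412],0]
    - [[-0.043,0,0.045],0]
    - [[-0.048,0,0.049],0]
    - [[-0.053,0,0.0535],0]
    - [[-0.057,0,0.058],0]
    - [[-0.061,0,0.063],0]
    - [[-0.064,0,0.0675],0]
    - [[-0.064,0,0.0675],0]
    - [[-0.064,0,0.0675],0]

```text
clock: 9.85
tool_pos: [0.3861, 0.317, 0.0175]
orientation: [180.0, 0.0, 20.9]
force: [-4.2, 0.5, 16.4]
opening: 0.0217
```

Run:
```python
from h import *
o=tilt(); print(o['tool_pos'],o['orientation'],o['force'],o['moment'])
```

```text
top 114 w 115 tilt~ [52, 51, 53] [(52, 114, 104)]
[0.38611117 0.31698418 0.01751034] [1.79964113e+02 4.75460570e-02 2.08851336e+01] [-3.65369602  0.49031336 17.17624143] [-0.02400827  1.48284131  0.08205885]
```

Run:
```python
from h import *
im=snap('wrist');cv2.imwrite('pics/o2.png',im[40:340,80:432,::-1])
c=cam('wrist');o=ctrl.get_obs()
for th in(0,10,20,30): p=proj(c,head(o,th)); print(th,p[:,1].min(),p[:,1].max(),np.ptp(p[:,0]))
```

```text
0 135.0649845998914 272.2709782301723 143.9712791057181
10 115.30719858162279 251.29675859025878 136.22160571825947
20 104.84499207538057 231.9370163895061 128.32321528688453
30 101.89178343865977 215.17424861144494 120.35086296418086
```

View pics/o2.png

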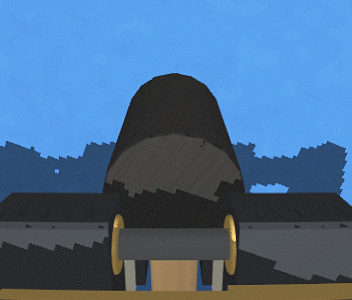

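Run:
```python
from h import *
c=cam('wrist');o=ctrl.get_obs()
for d in (.042,.038):
  for th in(0,-10,-15,-20,-25,-30): p=proj(c,head(o,th,d));q=proj(c,head(o,th,d,z=0)); print(d,th,p[:,1].min().round(),np.ptp(p[:,0]).round(),q[:,1].min().round(),np.ptp(q[:,0]).round(),'lowest z',head(o,th,d,z=0)[:,2].min().round(4))
```

```text
0.042 0 135.0 144.0 120.0 88.0 lowest z -0.0
0.042 -10 166.0 151.0 110.0 93.0 lowest z 0.0039
0.042 -15 185.0 153.0 106.0 96.0 lowest z 0.0062
0.042 -20 207.0 155.0 104.0 99.0 lowest z 0.0087
0.042 -25 231.0 157.0 102.0 102.0 lowest z 0.0114
0.042 -30 257.0 158.0 102.0 105.0 lowest z 0.0143
0.038 0 148.0 143.0 128.0 88.0 lowest z -0.0
0.038 -10 179.0 148.0 119.0 92.0 lowest z 0.0032
0.038 -15 198.0 150.0 115.0 95.0 lowest z 0.0051
0.038 -20 219.0 152.0 113.0 97.0 lowest z 0.0073
0.038 -25 242.0 153.0 111.0 100.0 lowest z 0.0097
0.038 -30 266.0 153.0 111.0 103.0 lowest z 0.0123
```

Request:
jog_arm:
  deltas:
    - [[0,0,-0.003],0]
    - [[0,0,-0.003],0]
    - [[0,0,-0.003],0]

```text
clock: 10.25
tool_pos: [0.3858, 0.316, 0.019]
orientation: [179.9, 0.2, 20.8]
force: [0.4, 0.8, -3.0]
opening: 0.0221
```

Request:
jog_arm:
  deltas:
    - [[0,0,0],0]
    - [[0,0,0],0]
    - [[0,0,0],0]
    - [[0,0,0],0]
    - [[0,0,0],0]
  jaw: 0.3

```text
clock: 10.75
tool_pos: [0.3868, 0.3174, 0.0201]
orientation: [-180.0, -0.0, 20.9]
force: [0.5, -0.5, 0.8]
opening: 0.0307
```

Run:
```python
from h import *
im=snap('wrist');cv2.imwrite('pics/o3.png',im[40:340,80:432,::-1])
c=cam('wrist');o=ctrl.get_obs();print(o['force'],o['opening'],o['tool_pos'])
```

```text
[-0.2373664   0.62879318 -0.67198358] 0.03029977427408912 [0.38675916 0.31750552 0.02012105]
```

View pics/o3.png

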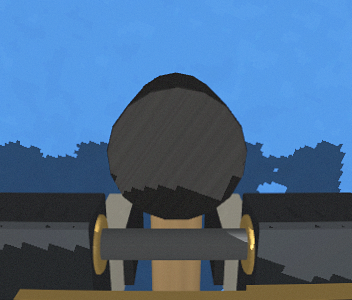

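Run:
```python
from h import *
c=cam('wrist');o=ctrl.get_obs()
dep=.036-o['tool_pos'][2]
for d in np.arange(.036,.046,.001):
  p=proj(c,head(o,0,d,dep));q=proj(c,head(o,0,d,dep,z=0)); print(d.round(3),p[:,1].min().round(1),np.ptp(p[:,0]).round(),p[:,0].mean().round(1),q[:,1].min().round(1),np.ptp(q[:,0]).round())
```

```text
0.036 153.6 139.0 251.6 131.6 86.0
0.037 150.4 139.0 251.6 129.7 86.0
0.038 147.2 139.0 251.6 127.7 86.0
0.039 144.0 140.0 251.6 125.7 87.0
0.04 140.8 140.0 251.6 123.8 87.0
0.041 137.5 140.0 251.6 121.8 87.0
0.042 134.3 141.0 251.6 119.8 87.0
0.043 131.0 141.0 251.6 117.8 87.0
0.044 127.7 141.0 251.6 115.8 87.0
0.045 124.4 142.0 251.6 113.8 87.0
0.046 121.1 142.0 251.6 111.8 87.0
```

Request:
jog_arm:
  deltas:
    - [[0.005,-0.001,0.003],0]
    - [[0.005,-0.001,0.003],0]
    - [[0.005,-0.001,0.003],0]

```text
clock: 11.1
tool_pos: [0.3912, 0.3202, 0.0169]
orientation: [180.0, 0.0, 20.9]
force: [0.3, -0.3, -1.3]
opening: 0.0305
```

Request:
jog_arm:
  deltas:
    - [[0,0,0],0]
    - [[0,0,0],0]
    - [[0,0,0],0]
    - [[0,0,0],0]
    - [[0,0,-0.005],0]
    - [[0,0,-0.015],0]
    - [[0,0,-0.03],0]
    - [[0,0,-0.05],0]
    - [[0,0,-0.075],0]
    - [[0,0,-0.1],0]
    - [[0,0,-0.125],0]
    - [[0,0,-0.145],0]
    - [[0,0,-0.16],0]
    - [[0,0,-0.17],0]
    - [[0,0,-0.175],0]
    - [[0,0,-0.175],0]
  jaw: 1

```text
clock: 12.7
tool_pos: [0.3911, 0.3203, 0.1926]
orientation: [-180.0, -0.0, 20.9]
force: [-0.1, 0.6, -3.4]
opening: 0.0214
```

Run:
```python
from h import *
o=tilt(.0395); print(o['tool_pos'],o['orientation'],o['force'],o['moment'],o['opening'])
c=cam('wrist')
for th in(-10,0,10,20,30): p=proj(c,head(o,th,.0395));q=proj(c,head(o,th,.0395,z=0)); print(th,p[:,1].min(),np.ptp(p[:,0]),q[:,1].min(),np.ptp(q[:,0]))
print(deltas([.4575,.1963,.19],97))
im=snap('wrist');cv2.imwrite('pics/o4.png',im[40:340,80:432,::-1])
```

```text
top 123 w 137 tilt~ [10, 9, 11] [(10, 123, 136)]
[0.39082675 0.32002381 0.19181119] [-1.79995690e+02  2.03682327e-02  2.08558080e+01] [-0.27182732  0.37856105 -2.47530838] [-0.09354671  0.09875567  0.00694856] 0.02174982813233228
-10 173.96364833467962 148.96521906397135 115.56131605454453 92.43598657160851
0 143.44371884485457 143.03392299166302 125.10906360959764 87.84029926210974
10 123.02258163674983 135.89822282161307 137.14241574019886 84.12677174865749
20 111.59890970474625 128.50611641322385 151.0256289292517 81.16494930209532
30 107.5896772463872 120.91720863580016 166.29613506003489 78.85256600265325
(array([ 18.3, 139.4,   1.8]), np.float64(-76.1))
```

View pics/o4.png

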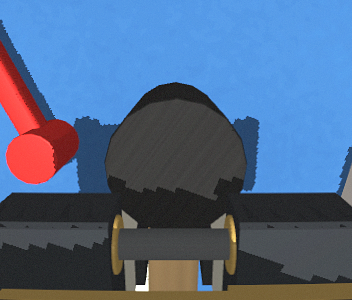

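Request:
jog_arm:
  deltas:
    - [[0,0.003,0],-4]
    - [[0.001,0.01,0],-11]
    - [[0.003,0.022,0],-19]
    - [[0.005,0.037,0],-27]
    - [[0.007,0.053,0],-35]
    - [[0.009,0.07,0],-43]
    - [[0.011,0.086,0],-51]
    - [[0.013,0.102,0],-58]
    - [[0.015,0.117,0],-65]
    - [[0.017,0.128,0],-71]
    - [[0.018,0.136,0],-75]
    - [[0.018,0.139,0],-76]
    - [[0.018,0.139,0],-76]
    - [[0.018,0.139,0],-76]

```text
clock: 14.2
tool_pos: [0.4572, 0.1968, 0.1917]
orientation: [-180.0, 0.0, 96.8]
force: [0.1, -0.7, -2.3]
opening: 0.0222
```

```bash
cat >> h.py <<'E'
def tilt2(d=.0405,dep=.019,save=None):
    im0=snap('wrist',save); im=im0.astype(int); c=cam('wrist'); o=ctrl.get_obs()
    dark=((im.max(2)-im.min(2))<25)&(im.max(2)<95)
    dark=cv2.morphologyEx(dark.astype(np.uint8),cv2.MORPH_OPEN,np.ones((5,5)))
    l=cv2.connectedComponents(dark[:228])[1]; r0=np.where(dark[:,254])[0][0]; sub=l==l[r0+3,254]
    W=np.array([sub[r,170:340].sum() for r in range(r0,225)])
    best=[]
    for th in np.arange(-20,80,1.):
        m=np.zeros(dark.shape,np.uint8)
        h=np.r_[proj(c,head(o,th,d,dep)),proj(c,head(o,th,d,dep,z=0))]
        cv2.fillConvexPoly(m,cv2.convexHull(np.round(h).astype(np.int32)),1)
        lim=215
        a=m[80:lim,150:360]>0; b=sub[80:lim,150:360]
        best.append(((a&b).sum()/(a|b).sum(),th))
    best.sort(reverse=True); print('tilt',best[:3],'top row',r0,'maxw',W.max()); return o
E
python3 - <<'E'
from h import *
o=tilt2(); print(o['tool_pos'],o['orientation'],o['force'])
a=((o['tool_pos'][:2]-[.4965,-.010])@[-.1857,.9826])-.150; print('a',a)
for th in (30,35,38,40): t=np.radians(th); print(th,'tcp z',.156+.013/np.cos(t)-a*np.tan(t)-.019)
E
```

```text
tilt [(np.float64(0.8800625920471281), np.float64(2.0)), (np.float64(0.8772058823529412), np.float64(3.0)), (np.float64(0.8753215729511209), np.float64(1.0))] top row 123 maxw 141
[0.45718305 0.19694383 0.19183959] [-1.79981528e+02  1.02650668e-02  9.68014972e+01] [ 0.63624753  0.24229107 -2.61281809]
a 0.06064415989356295
30 tcp z 0.116998184959603
35 tcp z 0.11040657174803119
38 tcp z 0.10611682633952764
40 tcp z 0.10308380256157494
```

Request:
jog_arm:
  deltas:
    - [[0,0,0.01],0]
    - [[0,0,0.025],0]
    - [[0,0,0.036],0]
    - [[0,0,0.043],0]
    - [[0,0,0.05],0]
    - [[0,0,0.056],0]
    - [[0,0,0.062],0]
    - [[0,0,0.068],0]
    - [[0,0,0.073],0]
    - [[0,0,0.078],0]
    - [[0,0,0.081],0]
    - [[0,0,0.082],0]
    - [[0,0,0.082],0]

```text
clock: 15.55
tool_pos: [0.4575, 0.1969, 0.11]
orientation: [180.0, -0.0, 96.9]
force: [0.4, 1.7, 1.0]
opening: 0.0218
```

Run:
```python
from h import *
o=tilt2(save='o5.png'); print(o['tool_pos'],o['force'],o['moment'])
```

```text
tilt [(np.float64(0.9182972224873532), np.float64(48.0)), (np.float64(0.9175702907590443), np.float64(49.0)), (np.float64(0.9160673732021196), np.float64(47.0))] top row 108 maxw 115
[0.45748244 0.1969089  0.11006903] [0.04580547 1.21783597 1.4440857 ] [ 0.18175636 -0.3007356   0.05852139]
```

Run:
```python
from h import *
o=ctrl.get_obs()
pan=[]
for cn,(l,t,w,h) in (('wrist',(150,60,210,190)),('scene',(300,170,120,100))):
    im=snap(cn)[:,:,::-1]; c=cam(cn); f=600/h*.97 if cn=='scene' else 3; f=min(f,3.3)
    v=cv2.resize(np.ascontiguousarray(im[t:t+h,l:l+w]),None,fx=f,fy=f,interpolation=cv2.INTER_CUBIC)
    for th,col in ((35,(0,255,0)),(48,(0,255,255))):
        for z in (0,.072):
            cv2.polylines(v,[np.round((proj(c,head(o,th,.0405,.019,z))-[l,t]+.5)*f-.5).astype(int)],True,col,1)
    pan.append(v)
H=max(p.shape[0] for p in pan); pan=[cv2.copyMakeBorder(p,0,H-p.shape[0],0,0,0) for p in pan]
v=np.hstack(pan)[:, :]; v=cv2.resize(v,None,fx=min(1,800/v.shape[1]),fy=min(1,800/v.shape[1])); cv2.imwrite('pics/o6.png',v); print(v.shape)
```

```text
(444, 800, 3)
```

View pics/o6.png

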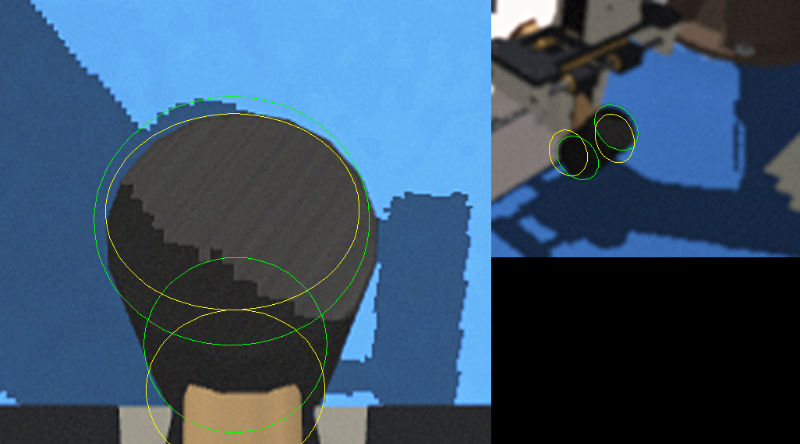

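Run:
```python
from h import *
s=cv2.imread('pics/scene1.png');t=cv2.imread('pics/top1.png')
def z(im,l,tp,w,h,f): return cv2.resize(im[tp:tp+h,l:l+w],None,fx=f,fy=f,interpolation=cv2.INTER_CUBIC)
# 8x: each 48x36 -> 384x288
v=np.vstack([np.hstack([z(s,248,180,48,36,8),z(s,200,155,48,36,8)]),np.hstack([z(t,205,165,48,36,8),z(t,265,150,48,36,8)])])
cv2.imwrite('pics/pins.png',v);print(v.shape)
for cn in('scene','top'):
    snap(cn)
    for b in ctrl.boxes_of('pin_left',cn)[:4]: print(cn,b['conf'],np.round(np.array(b['bbox'])*[512,384,512,384],1))
```

```text
(576, 768, 3)
scene 0.4 [268.6 191.9   6.    9.9]
```

View pics/pins.png

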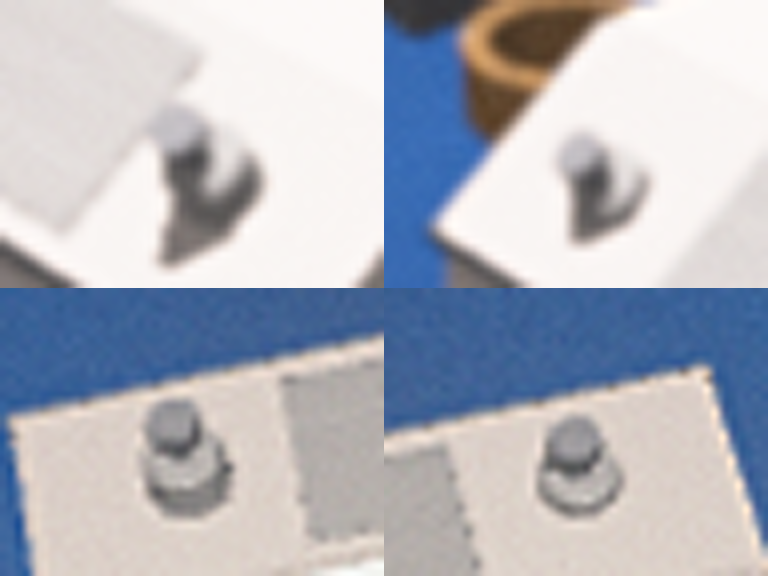

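```bash
cat >> h.py <<'E'
O=np.array([.4965,-.010,0]); YC=10.7
RC=Ro.from_euler('z',YC,degrees=True).as_matrix()
RS=RC@Ro.from_euler('y',35,degrees=True).as_matrix(); OS=O+RC@np.array([.08,0,.128])
E
python3 - <<'E'
from h import *
from scipy.optimize import least_squares
cs,ct=cam('scene'),cam('top')
for n,a,b in (('L',(270.1,195.4),(226.2,181.3)),('R',(224.1,174.1),(288.3,168.3))):
    f=lambda X:np.r_[proj(cs,X)[0]-a,proj(ct,X)[0]-b]
    r=least_squares(f,[.6,0,.17]); print(n,r.x.round(4),'res px',r.fun.round(2),'shoulder',(RS.T@(r.x-OS)).round(4))
# case corner check in scene via known shoulder-frame points
print(proj(cs,OS+(RS@np.array([[-.049,.15,0],[.049,.15,0],[.049,-.15,0]]).T).T))
E
```

```text
L [0.5759 0.0975 0.1588] res px [-0.38 -0.03 -0.24  0.37] shoulder [-0.0029  0.0908  0.0355]
R [ 0.6115 -0.0804  0.1431] res px [-0.42 -0.05 -0.22  0.39] shoulder [ 0.0076 -0.0905  0.0238]
[[303.17535719 197.667102  ]
 [279.18079482 228.74222251]
 [205.46880132 181.8173248 ]]
```

Run:
```python
from h import *
print(deltas([.4769,.083,.232],10.7))
```

```text
(array([-115.3,    5.8, -121.9]), np.float64(86.2))
```

Request:
jog_arm:
  deltas:
    - [[0,0,-0.008],0]
    - [[0,0,-0.025],0]
    - [[0,0,-0.045],4]
    - [[0,0,-0.07],12]
    - [[-0.003,0,-0.092],20]
    - [[-0.01,0.001,-0.11],28]
    - [[-0.02,0.001,-0.12],36]
    - [[-0.035,0.002,-0.125],44]
    - [[-0.053,0.003,-0.125],52]
    - [[-0.073,0.004,-0.125],60]
    - [[-0.091,0.005,-0.125],68]
    - [[-0.104,0.006,-0.123],76]
    - [[-0.112,0.006,-0.122],82]
    - [[-0.115,0.006,-0.122],86]
    - [[-0.115,0.006,-0.122],86.2]
    - [[-0.115,0.006,-0.122],86.2]

```text
clock: 17.5
tool_pos: [0.4766, 0.0831, 0.232]
orientation: [-180.0, 0.0, 10.8]
force: [-0.3, 0.4, -3.2]
opening: 0.022
```

Run:
```python
from h import *
o=tilt2(save='o7.png'); print(o['clock'],o['tool_pos'],o['orientation'],o['force'],o['moment'])
```

```text
tilt [(np.float64(0.9712983612915738), np.float64(42.0)), (np.float64(0.9707255397782533), np.float64(43.0)), (np.float64(0.9700183167839583), np.float64(41.0))] top row 108 maxw 115
17.55 [0.47677536 0.08321838 0.23206748] [-1.79998415e+02  2.50937997e-02  1.07672367e+01] [ 0.12934489  1.02165505 -3.09180858] [-0.112697    0.03604474  0.035689  ]
```

```bash
cat >> h.py <<'E'
def tilt3(save=None,ds=(.037,.039,.041,.043,.045),dys=(0,.0015),ths=np.arange(10,60,2.)):
    im=snap('wrist',save).astype(int); c=cam('wrist'); o=ctrl.get_obs()
    dark=((im.max(2)-im.min(2))<25)&(im.max(2)<95)
    dark=cv2.morphologyEx(dark.astype(np.uint8),cv2.MORPH_OPEN,np.ones((5,5)))
    l=cv2.connectedComponents(dark[:215])[1]; r0=np.where(dark[:,254])[0][0]; sub=l==l[r0+3,254]
    R=Ro.from_euler('xyz',o['orientation'],degrees=True).as_matrix(); best=[]
    for th in ths:
      for d in ds:
        for dep in (.015,.019,.023):
          for dy in dys:
            m=np.zeros(dark.shape,np.uint8)
            h=np.r_[proj(c,head(o,th,d,dep)+dy*R[:,1]),proj(c,head(o,th,d,dep,z=0)+dy*R[:,1])]
            cv2.fillConvexPoly(m,cv2.convexHull(np.round(h).astype(np.int32)),1)
            a=m[80:215,150:360]>0; b=sub[80:215,150:360]
            best.append((round((a&b).sum()/(a|b).sum(),4),th,d,dep,dy))
    best.sort(reverse=True); print(*best[:6],sep='\n'); return o
E
python3 - <<'E'
from h import *
tilt3()
E
```

```text
(np.float64(0.9855), np.float64(34.0), 0.039, 0.015, 0)
(np.float64(0.9817), np.float64(36.0), 0.039, 0.015, 0)
(np.float64(0.9802), np.float64(32.0), 0.039, 0.015, 0)
(np.float64(0.979), np.float64(38.0), 0.039, 0.019, 0)
(np.float64(0.9769), np.float64(36.0), 0.039, 0.019, 0)
(np.float64(0.9749), np.float64(44.0), 0.041, 0.023, 0)
```

Run:
```python
from h import *
o=ctrl.get_obs(); c=cam('wrist'); im=cv2.imread('pics/o7.png').astype(int)
col=im[200:260,254]; print([(200+i,tuple(col[i])) for i in range(0,60,3)])
R=Ro.from_euler('xyz',o['orientation'],degrees=True).as_matrix()
for th,d,dep in((34,.039,.015),(38,.039,.019),(38,.041,.019),(42,.0405,.019),(44,.041,.023),(48,.0405,.019)):
    h=head(o,th,d,dep,z=.049); p=proj(c,h); q=proj(c,head(o,th,d,dep)); print(th,d,dep,'junction',p[30].round(1),'topface near rim',q[:,1].max().round(1))
# luminance down the column between 120..215 for face edge
for x in (240,262,280,295): print(x,im[100:216:4,x].mean(1).round().astype(int))
```

```text
[(200, (np.int64(35), np.int64(39), np.int64(38))), (203, (np.int64(35), np.int64(37), np.int64(35))), (206, (np.int64(37), np.int64(35), np.int64(37))), (209, (np.int64(36), np.int64(36), np.int64(39))), (212, (np.int64(39), np.int64(40), np.int64(40))), (215, (np.int64(24), np.int64(26), np.int64(23))), (218, (np.int64(15), np.int64(6), np.int64(11))), (221, (np.int64(11), np.int64(13), np.int64(14))), (224, (np.int64(15), np.int64(16), np.int64(15))), (227, (np.int64(19), np.int64(21), np.int64(19))), (230, (np.int64(60), np.int64(81), np.int64(103))), (233, (np.int64(54), np.int64(79), np.int64(97))), (236, (np.int64(54), np.int64(77), np.int64(95))), (239, (np.int64(53), np.int64(77), np.int64(99))), (242, (np.int64(55), np.int64(80), np.int64(99))), (245, (np.int64(53), np.int64(77), np.int64(97))), (248, (np.int64(52), np.int64(78), np.int64(96))), (251, (np.int64(50), np.int64(75), np.int64(94))), (254, (np.int64(55), np.int64(81), np.int64(99))), (257, (np.int64(56), np.int64(82), np.int64(99)))]
34 0.039 0.015 junction [255.6 227.8] topface near rim 214.4
38 0.039 0.019 junction [255.6 229.8] topface near rim 212.3
38 0.041 0.019 junction [255.6 225.4] topface near rim 207.3
42 0.0405 0.019 junction [255.6 225.4] topface near rim 203.6
44 0.041 0.023 junction [255.6 227.2] topface near rim 203.3
48 0.0405 0.019 junction [255.6 224.3] topface near rim 197.2
240 [227 226 231  33  34  31  34  36  35  34  33  39  29  32  40  33  33  33
  36  34  33  35  37  39  35  37  34  36  28]
262 [138 141 145  33  35  29  39  38  32  31  33  35  36  37  38  40  37  32
  38  36  36  32  32  35  35  37  32  37  35]
280 [228 226 226 228  27  35  37  32  36  32  37  31  39  33  37  28  37  34
  37  38  39  36  36  34  27  34  38  24  23]
295 [225 226 227 226 226 226 196  33  33  34  35  34  37  37  34  36  35  35
  32  35  32  37  37  39  35  28  21  12  69]
```

```bash
cat >> h.py <<'E'
DIR=RC@np.array([-np.sin(np.radians(15)),0,-np.cos(np.radians(15))])
def tcp_at(xs,ys,face,u=.026,dep=.015):
    return OS+RS@np.array([xs-u,ys,face+.036])-[0,0,dep]
def start(xs,ys,H,back): return tcp_at(xs,ys,H)-DIR*back
E
python3 - <<'E'
from h import *
for n,p in (('L',(-.003,.0908,.0355)),('R',(.0076,-.0905,.0238))):
    print(n,'contact',tcp_at(*p).round(4),'start',start(*p,.035).round(4),deltas(start(*p,.035),10.7))
E
```

```text
L contact [0.5752 0.0973 0.1882] start [0.5841 0.099  0.222 ] (array([108.3,   4.7,  10. ]), np.float64(0.1))
R contact [ 0.6108 -0.0805  0.1725] start [ 0.6197 -0.0788  0.2063] (array([110.1, 186. ,  25.7]), np.float64(0.1))
```

Request:
jog_arm:
  deltas:
    - [[0.005,0,0],0]
    - [[0.015,0.001,0],0]
    - [[0.03,0.002,0],0]
    - [[0.05,0.003,0],0]
    - [[0.07,0.004,0.002],0]
    - [[0.088,0.005,0.005],0]
    - [[0.1,0.005,0.008],0]
    - [[0.106,0.005,0.01],0]
    - [[0.108,0.005,0.01],0]
    - [[0.108,0.005,0.01],0]

```text
clock: 18.6
tool_pos: [0.584, 0.0983, 0.2219]
orientation: [180.0, 0.0, 10.7]
force: [0.3, -0.5, -1.9]
opening: 0.0216
```

```bash
cat >> h.py <<'E'
def rim():
    "tilt from the near rim of the head's top face (luminance drop) and silhouette top"
    im=ctrl.snapshot('wrist').astype(float).mean(2); c=cam('wrist'); o=ctrl.get_obs()
    col=im[:,250:259].mean(1); 
    j=next((r for r in range(170,235) if col[r:r+3].mean()<.75*np.median(col[r-25:r-5]) or col[r:r+3].mean()>1.3*np.median(col[r-25:r-5])),None)
    dk=np.where(im[60:200,250:259].mean(1)<60)[0]; top=60+dk[0]
    t=np.arange(15,60); pr=[(proj(c,head(o,x,.039,.015))[:,1].max()) for x in t]; pt=[(proj(c,head(o,x,.039,.015))[:,1].min()) for x in t]
    print('rim',j,'tilt by rim',t[np.argmin(np.abs(np.array(pr)-(j or 0)))],'top',top,'pred top 25,35,45',np.round([pt[10],pt[20],pt[30]])); return o
E
python3 - <<'E'
from h import *
o=rim(); print(o['clock'],o['tool_pos'],o['orientation'],o['force'])
tilt3(ds=(.039,),dys=(0,))
E
```

```text
rim 214 tilt by rim 34 top 109 pred top 25,35,45 [110. 109. 113.]
18.65 [0.58384987 0.09830469 0.22219419] [-1.79996502e+02  2.55100167e-03  1.06720189e+01] [ 0.54873462 -1.13220508 -4.19871049]
(np.float64(0.9854), np.float64(34.0), 0.039, 0.015, 0)
(np.float64(0.9816), np.float64(32.0), 0.039, 0.015, 0)
(np.float64(0.9801), np.float64(36.0), 0.039, 0.015, 0)
(np.float64(0.9783), np.float64(36.0), 0.039, 0.019, 0)
(np.float64(0.9781), np.float64(38.0), 0.039, 0.019, 0)
(np.float64(0.9761), np.float64(30.0), 0.039, 0.015, 0)
```

Request:
jog_arm:
  deltas:
    - [[-0.0114,0,0.0425],0]
    - [[-0.0114,0,0.0425],0]
    - [[-0.005,0,0.019],0]
    - [[0,0,0],0]
    - [[0,0,0],0]

```text
clock: 19.2
tool_pos: [0.5862, 0.0988, 0.2265]
orientation: [-180.0, -0.3, 10.7]
force: [0.5, 0.5, -2.7]
opening: 0.0219
```

Run:
```python
from h import *
o=rim(); print(o['clock'],o['tool_pos'],o['force'])
tilt3(ds=(.039,),dys=(0,))
s=snap('scene'); t=snap('top'); cv2.imwrite('pics/sb1.png',s[:,:,::-1]); cv2.imwrite('pics/tb1.png',t[:,:,::-1])
```

```text
rim 215 tilt by rim 34 top 109 pred top 25,35,45 [110. 109. 113.]
19.25 [0.58490261 0.09866709 0.22445644] [-0.52281887 -0.42264855 -3.58423503]
(np.float64(0.9856), np.float64(34.0), 0.039, 0.015, 0)
(np.float64(0.9835), np.float64(32.0), 0.039, 0.015, 0)
(np.float64(0.9817), np.float64(36.0), 0.039, 0.015, 0)
(np.float64(0.9784), np.float64(38.0), 0.039, 0.019, 0)
(np.float64(0.9784), np.float64(36.0), 0.039, 0.019, 0)
(np.float64(0.9752), np.float64(30.0), 0.039, 0.015, 0)
```

Request:
jog_arm:
  deltas:
    - [[-0.0119,0,0.0445],0]
    - [[-0.0119,0,0.0445],0]

```text
clock: 19.6
tool_pos: [0.5698, 0.0953, 0.1741]
orientation: [180.0, 0.3, 10.7]
force: [-1.2, -0.9, -2.8]
opening: 0.0216
```

Run:
```python
from h import *
o=rim(); print(o['clock'],o['tool_pos'],o['force'],o['moment'])
t=np.array(start(-.003,.0908,.0355,.035)); print('s',(o['tool_pos']-t)@DIR)
```

```text
rim 213 tilt by rim 35 top 106 pred top 25,35,45 [110. 109. 113.]
19.65 [0.57077976 0.09543916 0.17610059] [-0.23850871  0.0989534  -2.54626275] [-0.10183125  0.045694   -0.02361972]
s 0.04790411414147268
```

Request:
jog_arm:
  deltas:
    - [[0.0078,0,-0.029],0]
    - [[0.0078,0,-0.029],0]
    - [[0.0078,0,-0.029],0]
    - [[-0.0023,0,0.0087],0]
    - [[-0.0023,0,0.0087],0]

```text
clock: 20.15
tool_pos: [0.5692, 0.0954, 0.1671]
orientation: [180.0, 0.1, 10.7]
force: [-0.1, -0.5, -1.6]
opening: 0.022
```

Run:
```python
from h import *
o=rim(); print(o['clock'],o['tool_pos'],o['force'],o['moment'])
t=np.array(start(-.003,.0908,.0355,.035)); print('s',(o['tool_pos']-t)@DIR)
w=snap('wrist','wb3.png')
```

```text
rim 215 tilt by rim 34 top 100 pred top 25,35,45 [110. 109. 113.]
20.2 [0.5690033  0.09521113 0.16812192] [-0.43238656 -1.09806521 -2.08178023] [-0.11854348  0.12487347 -0.01282604]
s 0.05607365872020469
```

Request:
jog_arm:
  deltas:
    - [[0.008,0,-0.03],0]
    - [[0.014,0,-0.05],0]
    - [[0.016,0.01,-0.06],0]
    - [[0.017,0.025,-0.06],0]
    - [[0.0175,0.048,-0.06],0]
    - [[0.0175,0.075,-0.06],0]
    - [[0.0175,0.105,-0.06],0]
    - [[0.0175,0.135,-0.055],0]
    - [[0.0175,0.158,-0.05],0]
    - [[0.0175,0.173,-0.044],0]
    - [[0.0175,0.18,-0.04],0]
    - [[0.0175,0.18,-0.04],0]

```text
clock: 21.45
tool_pos: [0.6199, -0.0788, 0.2074]
orientation: [-180.0, 0.1, 10.6]
force: [0.1, 0.1, -2.8]
opening: 0.0221
```

Run:
```python
from h import *
o=rim(); print(o['clock'],o['tool_pos'],o['orientation'],o['force'],deltas(start(.0076,-.0905,.0238,.035),10.7))
for cn in('scene','top'):
    im=snap(cn,cn+'b3.png'); c=cam(cn)
    for n,p in(('L',(-.003,.0908,.0355)),('R',(.0076,-.0905,.0238))):
        print(cn,n,'out',proj(c,OS+RS@np.array(p)).round(1),'home',proj(c,OS+RS@(np.array(p)-[0,0,.016])).round(1))
    for b in ctrl.boxes_of('pin_left',cn)[:4]: l,t,w,h=np.array(b['bbox'])*[512,384,512,384]; print(cn,b['conf'],np.round([l+w/2,t+h/2,w,h],1))
s=cv2.imread('pics/sceneb3.png');t=cv2.imread('pics/topb3.png')
def z(im,l,tp,w,h,f): return cv2.resize(im[tp:tp+h,l:l+w],None,fx=f,fy=f,interpolation=cv2.INTER_CUBIC)
v=np.vstack([np.hstack([z(s,248,180,48,36,8),z(s,200,155,48,36,8)]),np.hstack([z(t,205,165,48,36,8),z(t,265,150,48,36,8)])])
cv2.imwrite('pics/pins2.png',v)
# numeric check: grey profile along scene pin axis before/after
c=cam('scene'); s0=cv2.imread('pics/scene1.png',0); s1=cv2.imread('pics/sceneb3.png',0)
for hh in np.arange(.0,.045,.003):
    u=proj(c,OS+RS@np.array([-.003,.0908,hh]))[0].astype(np.float32)
    print(round(hh,3),u.round(),[int(cv2.getRectSubPix(i,(3,3),(float(u[0]),float(u[1]))).mean()) for i in(s0,s1)])
```

```text
rim 215 tilt by rim 34 top 101 pred top 25,35,45 [110. 109. 113.]
21.5 [ 0.62020932 -0.07808639  0.2080763 ] [-1.79985858e+02  8.72235574e-02  1.06289655e+01] [ 0.90461866  0.21751783 -3.03575515] (array([-0.6,  0.6,  1.7]), np.float64(-0.1))
scene L out [[269.7 195.3]] home [[272.3 198.5]]
scene R out [[223.7 174. ]] home [[226.4 177.1]]
scene 0.39 [273.2 200.9   5.3   8.6]
top L out [[226.  181.7]] home [[227.  185.2]]
top R out [[288.1 168.7]] home [[288.4 172.3]]
0.0 [275. 202.] [175, 106]
0.003 [275. 202.] [185, 103]
0.006 [274. 201.] [178, 98]
0.009 [274. 201.] [161, 94]
0.012 [273. 200.] [137, 91]
0.015 [273. 199.] [119, 90]
0.018 [272. 199.] [114, 89]
0.021 [272. 198.] [119, 89]
0.024 [272. 198.] [139, 90]
0.027 [271. 197.] [162, 93]
0.03 [271. 196.] [178, 101]
0.033 [270. 196.] [189, 110]
0.036 [270. 195.] [192, 119]
0.039 [269. 195.] [195, 125]
0.042 [269. 194.] [198, 125]
```

Request:
jog_arm:
  deltas:
    - [[-0.0117,0,0.045],0]
    - [[-0.0117,0,0.045],0]

```text
clock: 21.9
tool_pos: [0.6065, -0.0794, 0.1602]
orientation: [-179.9, 0.3, 10.7]
force: [-0.2, 0.4, -3.0]
opening: 0.0219
```

Request:
jog_arm:
  deltas:
    - [[0.0078,0,-0.029],0]
    - [[0.0078,0,-0.029],0]
    - [[0.0078,0,-0.029],0]
    - [[-0.0018,0,0.0067],0]
    - [[-0.0018,0,0.0067],0]

```text
clock: 22.4
tool_pos: [0.6052, -0.0802, 0.1543]
orientation: [-179.9, 0.2, 10.6]
force: [-0.4, 0.1, -3.1]
opening: 0.0222
```

Run:
```python
from h import *
o=rim(); print(o['clock'],o['tool_pos'],o['force'],o['moment'])
t=np.array(start(.0076,-.0905,.0238,.035)); print('s',(o['tool_pos']-t)@DIR)
```

```text
rim 215 tilt by rim 34 top 101 pred top 25,35,45 [110. 109. 113.]
22.45 [ 0.60589606 -0.08045994  0.15601164] [-0.45203747 -0.34492164 -1.29631295] [-0.10729249  0.03590504  0.0227489 ]
s 0.05221065604561058
```

Request:
jog_arm:
  deltas:
    - [[0.0078,0,-0.029],0]
    - [[0.0078,0,-0.029],0]
    - [[0.0078,0,-0.029],0]
    - [[-0.0013,0,0.0048],0]
    - [[-0.0013,0,0.0048],0]
    - [[-0.0013,0,0.0048],0]

```text
clock: 23.05
tool_pos: [0.6053, -0.0808, 0.1522]
orientation: [-180.0, 0.2, 10.7]
force: [-0.7, 1.3, -2.5]
opening: 0.0218
```

Run:
```python
from h import *
o=rim(); print(o['clock'],o['tool_pos'],o['force'],o['moment'])
t=np.array(start(.0076,-.0905,.0238,.035)); print('s',(o['tool_pos']-t)@DIR)
```

```text
rim 217 tilt by rim 32 top 99 pred top 25,35,45 [110. 109. 113.]
23.1 [ 0.60564366 -0.08072961  0.15259373] [ 0.79247586 -0.0875645  -1.80803468] [-0.06560238  0.05375043 -0.02970322]
s 0.05558925630485116
```

Request:
jog_arm:
  deltas:
    - [[0.008,0,-0.03],0]
    - [[0.008,0,-0.06],0]
    - [[0.005,-0.005,-0.09],0]
    - [[0,-0.02,-0.105],0]
    - [[-0.012,-0.04,-0.107],0]
    - [[-0.03,-0.058,-0.107],0]
    - [[-0.05,-0.074,-0.107],0]
    - [[-0.066,-0.084,-0.107],0]
    - [[-0.074,-0.09,-0.107],0]
    - [[-0.074,-0.09,-0.107],0]

```text
clock: 24.1
tool_pos: [0.5156, -0.0052, 0.2598]
orientation: [-180.0, -0.0, 10.7]
force: [0.5, -0.6, -2.3]
opening: 0.0218
```

Run:
```python
from h import *
o=rim(); print(o['clock'],o['tool_pos'],o['force'])
im=snap('wrist','wp.png'); c=cam('wrist'); out=[]
for n,p in(('L',(-.003,.0908,.0355)),('R',(.0076,-.0905,.0238))):
    q=proj(c,OS+RS@(np.array(p)-[0,0,.018]))[0]; print(n,q.round(1), 'out',proj(c,OS+RS@np.array(p))[0].round(1))
    l,t=int(q[0])-32,int(q[1])-32; t=max(t,0); l=max(l,0)
    out.append(cv2.resize(im[t:t+64,l:l+64],(390,390),interpolation=cv2.INTER_CUBIC)); print(l,t)
cv2.imwrite('pics/final.png',np.hstack(out)[:,:,::-1])
```

```text
rim 217 tilt by rim 32 top 98 pred top 25,35,45 [110. 109. 113.]
24.15 [ 0.51651837 -0.00541856  0.25977863] [-0.26335843 -0.671133   -2.73763493]
L [137.9 110.9] out [130.3  97.4]
105 78
R [363.  107.6] out [369.8  94.6]
331 75
```

View pics/final.png

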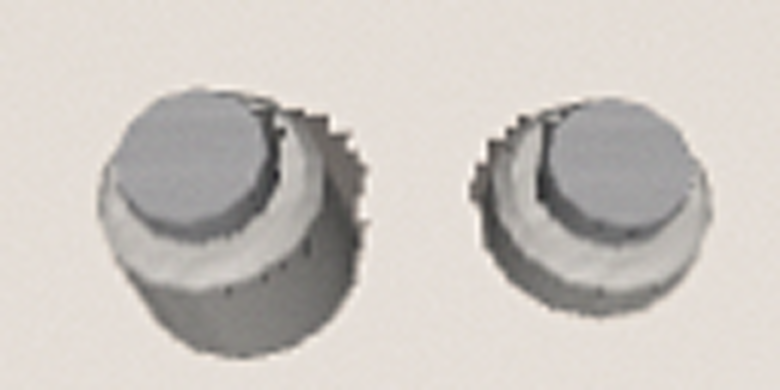

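Request:
jog_arm:
  deltas:
    - [[0.004,-0.005,0],0]
    - [[0.015,-0.017,0],0]
    - [[0.032,-0.034,0],0]
    - [[0.05,-0.053,0],0]
    - [[0.068,-0.072,0.006],0]
    - [[0.08,-0.084,0.018],0]
    - [[0.085,-0.089,0.03],0]
    - [[0.086,-0.09,0.038],0]
    - [[0.086,-0.09,0.038],0]
    - [[0.086,-0.09,0.038],0]

```text
clock: 25.2
tool_pos: [0.5844, 0.0978, 0.2214]
orientation: [180.0, 0.0, 10.6]
force: [-0.8, 0.1, -2.5]
opening: 0.0221
```

Run:
```python
from h import *
o=rim(); print(o['clock'],o['tool_pos'],o['force'])
t=start(-.003,.0908,.0355,.035); print('s',(o['tool_pos']-t)@DIR,deltas(t+DIR*.060,10.7),deltas(t+DIR*.025,10.7))
```

```text
rim 217 tilt by rim 32 top 98 pred top 25,35,45 [110. 109. 113.]
25.25 [0.58459618 0.09783725 0.22190515] [ 0.2897213  -1.19728135 -2.33387913]
s 3.129225422956024e-05 (array([-15.8,  -1.2,  57.8]), np.float64(-0.1)) (array([-6.8, -1.2, 24. ]), np.float64(-0.1))
```

Request:
jog_arm:
  deltas:
    - [[-0.006,-0.001,0.022],0]
    - [[-0.0155,-0.001,0.058],0]
    - [[-0.0155,-0.001,0.058],0]

```text
clock: 25.55
tool_pos: [0.5679, 0.0957, 0.162]
orientation: [180.0, 0.1, 10.6]
force: [-0.4, 0.0, -3.5]
opening: 0.0216
```

Run:
```python
from h import *
o=rim(); print(o['clock'],o['tool_pos'],o['force'],o['moment'])
t=start(-.003,.0908,.0355,.035); print('s',(o['tool_pos']-t)@DIR)
```

```text
rim 220 tilt by rim 30 top 95 pred top 25,35,45 [110. 109. 113.]
25.6 [0.56862941 0.09579434 0.16366729] [-0.1322997   0.26349213 -1.78151208] [-0.06074796  0.02057622  0.03540832]
s 0.06044356384098757
```

Request:
jog_arm:
  deltas:
    - [[0.008,0,-0.03],0]
    - [[0.012,0.002,-0.065],0]
    - [[0.008,0.01,-0.09],0]
    - [[-0.005,0.027,-0.096],0]
    - [[-0.022,0.046,-0.096],0]
    - [[-0.042,0.066,-0.096],0]
    - [[-0.058,0.08,-0.096],0]
    - [[-0.067,0.088,-0.096],0]
    - [[-0.07,0.091,-0.096],0]
    - [[-0.07,0.091,-0.096],0]

```text
clock: 26.6
tool_pos: [0.5173, -0.0061, 0.2597]
orientation: [-180.0, -0.0, 10.6]
force: [0.8, -0.1, -2.9]
opening: 0.0219
```

```bash
cat >> h.py <<'E'
def inspect(f):
    o=rim(); im=snap('wrist',f); c=cam('wrist'); print(o['clock'],o['tool_pos'])
    np.savez('pics/'+f[:-4]+'.npz',K=c[0],D=c[1],p=c[2],R=c[3])
def depth(f,n):
    """fit pin-top height and rim height (shoulder frame) by silhouette edges: head disc = mid grey vs light rim"""
    z=np.load('pics/'+f[:-4]+'.npz'); c=(z['K'],z['D'],z['p'],z['R']); g=cv2.GaussianBlur(cv2.imread('pics/'+f,0),(0,0),.7).astype(float)
    from scipy.optimize import minimize
    gx,gy=np.gradient(g)[1],np.gradient(g)[0]
    a=np.linspace(0,2*np.pi,180)
    xs,ys,H=((-.003,.0908,.0195),(.0076,-.0905,.0078))[n=='R']
    def score(v,r,part):
        X=OS+(RS@np.array([v[0]+r*np.cos(a),v[1]+r*np.sin(a),v[2]+0*a])).T if False else OS+(RS@np.vstack([v[0]+r*np.cos(a),v[1]+r*np.sin(a),np.full_like(a,v[2])])).T
        q=proj(c,X).astype(np.float32); 
        qo=proj(c,OS+(RS@np.vstack([v[0]+1.07*r*np.cos(a),v[1]+1.07*r*np.sin(a),np.full_like(a,v[2])])).T).astype(np.float32)
        qi=proj(c,OS+(RS@np.vstack([v[0]+.93*r*np.cos(a),v[1]+.93*r*np.sin(a),np.full_like(a,v[2])])).T).astype(np.float32)
        s=lambda q:cv2.remap(g.astype(np.float32),q[None,:,0],q[None,:,1],cv2.INTER_LINEAR)[0]
        return s,qi,qo
    # head disc: with fixed height Hh fit centre image position; then rim
    best={}
    for nm,r,h0 in(('head',.010,H),('rim',.015,H-.006)):
        bs=None
        for dx in np.arange(-.006,.0061,.0005):
            for dy in np.arange(-.006,.0061,.0005):
                s,qi,qo=score((xs+dx,ys+dy,h0),r,nm); d=np.abs(s(qo)-s(qi))
                if nm=='rim': d=d[np.abs(np.arctan2(np.sin(a),np.cos(a)))<1.9]  # downslope... all sides
                v=np.minimum(d,40).mean()
                if bs is None or v>bs[0]: bs=(v,xs+dx,ys+dy)
        best[nm]=bs
    # displacement of disc vs rim on planes at h0, converts to height error
    hx=best['head'];rx=best['rim']; 
    P=OS+RS@np.array([hx[1],hx[2],H]); ray_=RS.T@(P-c[2]); k=-ray_/ray_[2] # shift per unit height rise
    e=np.array([hx[1]-rx[1],hx[2]-rx[2]]); kk=k[:2]
    # true head at height H+t appears at plane H displaced by -kk*t... 
    print(f,n,'head',np.round(hx,4),'rim',np.round(rx,4),'e mm',(e*1e3).round(2),'k',kk.round(2),'gap above home mm',round(float(-(e@kk)/(kk@kk)*1e3),2))
E
python3 - <<'E'
from h import *
inspect('wq.png')
o=ctrl.get_obs()
E
python3 - <<'E'
from h import *
# wp pose: reuse current camera rotation with saved tool offset
z=np.load('pics/wq.npz'); o=ctrl.get_obs()
np.savez('pics/wp.npz',K=z['K'],D=z['D'],R=z['R'],p=z['p']+np.array([.51652,-.00542,.25978])-o['tool_pos'])
for f in('wp.png','wq.png'):
    for n in 'LR': depth(f,n)
E
```

```text
rim 221 tilt by rim 29 top 96 pred top 25,35,45 [110. 109. 113.]
26.65 [ 0.51763617 -0.00566009  0.25954624]
wp.png L head [3.01379e+01 2.50000e-03 9.28000e-02] rim [3.83205e+01 1.50000e-03 9.28000e-02] e mm [1. 0.] k [0.68 0.41] gap above home mm -1.08
wp.png R head [ 2.9546e+01  1.2100e-02 -9.5000e-02] rim [ 3.7813e+01  1.2100e-02 -9.4500e-02] e mm [ 0.  -0.5] k [ 0.69 -0.4 ] gap above home mm -0.31
wq.png L head [3.05524e+01 2.50000e-03 9.33000e-02] rim [3.81619e+01 2.00000e-03 9.28000e-02] e mm [0.5 0.5] k [0.68 0.41] gap above home mm -0.87
wq.png R head [ 2.96295e+01  1.26000e-02 -9.45000e-02] rim [ 3.82699e+01  1.26000e-02 -9.35000e-02] e mm [ 0. -1.] k [ 0.69 -0.39] gap above home mm -0.63
```

```bash
sed -i 's/np.arange(-.006,.0061,.0005)/np.arange(-.001,.0075,.0002)*(1 if True else 1)/; s/for dy in np.arange(-.006,.0061,.0005)/for dy in np.arange(-.005,.005,.0002)/; s/float(-(e@kk)/float((e@kk)/' h.py
python3 - <<'E'
from h import *
for f in('wp.png','wq.png'):
    for n in 'LR': depth(f,n)
# direct registration wp->wq: head patch vs surrounding collar, L
a=cv2.imread('pics/wp.png',0).astype(np.float32);b=cv2.imread('pics/wq.png',0).astype(np.float32)
for n,(l,t) in (('L',(105,78)),('R',(331,75))):
    A=a[t+5:t+60,l:l+64]
    def sh(x,y,w,h):
        T=a[y:y+h,x:x+w]; r=cv2.matchTemplate(b[y-6:y+h+6,x-6:x+w+6],T,cv2.TM_CCOEFF_NORMED); j=np.unravel_index(r.argmax(),r.shape)
        q=[]
        for ax in (1,0):
            i=j[ax]; p=(r[j[0],i-1:i+2] if ax else r[i-1:i+2,j[1]]); q.append(i-6+.5*(p[0]-p[2])/(p[0]-2*p[1]+p[2]))
        return np.round(q,2)
    print(n,'head',sh(l+16,t+12,30,28),'collar base',sh(l+14,t+34,44,26))
E
```

```text
wp.png L head [3.03708e+01 2.60000e-03 9.28000e-02] rim [3.83486e+01 1.60000e-03 9.28000e-02] e mm [1. 0.] k [0.68 0.41] gap above home mm 1.08
wp.png R head [ 2.0902e+01  8.6000e-03 -9.1500e-02] rim [ 2.63457e+01  1.16000e-02 -9.15000e-02] e mm [-3.  0.] k [ 0.67 -0.38] gap above home mm -3.36
wq.png L head [3.06605e+01 2.60000e-03 9.34000e-02] rim [3.82538e+01 1.60000e-03 9.30000e-02] e mm [1.  0.4] k [0.68 0.41] gap above home mm 1.35
wq.png R head [ 2.27863e+01  8.80000e-03 -9.15000e-02] rim [ 2.70354e+01  1.20000e-02 -9.15000e-02] e mm [-3.2  0. ] k [ 0.67 -0.38] gap above home mm -3.61
L head [-0.91  1.53] collar base [-0.61  1.46]
R head [-0.61  1.06] collar base [-0.69  1.03]
```

Request:
jog_arm:
  deltas:
    - [[0,-0.01,0],0]
    - [[-0.003,-0.03,0],0]
    - [[-0.006,-0.06,0],0]
    - [[-0.01,-0.1,0],0]
    - [[-0.014,-0.14,0],0]
    - [[-0.018,-0.18,0],-2]
    - [[-0.022,-0.22,0],-4]
    - [[-0.026,-0.26,0.005],-6]
    - [[-0.03,-0.295,0.015],-8]
    - [[-0.033,-0.322,0.035],-9]
    - [[-0.034,-0.338,0.065],-9]
    - [[-0.034,-0.346,0.1],-9]
    - [[-0.034,-0.348,0.135],-9]
    - [[-0.034,-0.348,0.163],-9]
    - [[-0.034,-0.348,0.18],-9]
    - [[-0.034,-0.348,0.185],-9]
    - [[-0.034,-0.348,0.185],-9]

```text
clock: 28.4
tool_pos: [0.4191, 0.3303, 0.0738]
orientation: [179.9, 0.1, 19.7]
force: [0.3, -0.6, -1.4]
opening: 0.0215
```

Run:
```python
from h import *
o=rim(); print(o['clock'],o['tool_pos'],o['orientation'],o['force'])
tilt3(ds=(.039,),dys=(0,))
```

```text
rim 221 tilt by rim 29 top 96 pred top 25,35,45 [110. 109. 113.]
28.45 [0.41956364 0.33069585 0.07469485] [ 1.79992295e+02 -1.56385063e-02  1.97105251e+01] [ 0.55941676  0.11544556 -1.97154396]
(np.float64(0.8407), np.float64(30.0), 0.039, 0.023, 0)
(np.float64(0.8402), np.float64(32.0), 0.039, 0.023, 0)
(np.float64(0.8356), np.float64(28.0), 0.039, 0.019, 0)
(np.float64(0.8329), np.float64(28.0), 0.039, 0.023, 0)
(np.float64(0.8325), np.float64(30.0), 0.039, 0.019, 0)
(np.float64(0.8316), np.float64(34.0), 0.039, 0.023, 0)
```

Request:
jog_arm:
  deltas:
    - [[0,0,0.015],0]
    - [[0,0,0.024],0]
    - [[0,0,0.028],0]
    - [[-0.003,0,0.0297],0]
    - [[-0.006,0,0.0317],0]
    - [[-0.009,0,0.0342],0]
    - [[-0.012,0,0.037],0]
    - [[-0.015,0,0.04],0]
    - [[-0.018,0,0.0435],0]
    - [[-0.021,0,0.047],0]
    - [[-0.0235,0,0.05],0]
    - [[-0.025,0,0.0525],0]
    - [[-0.025,0,0.0525],0]

```text
clock: 29.8
tool_pos: [0.3953, 0.3212, 0.0226]
orientation: [180.0, 0.0, 19.7]
force: [-7.5, -1.7, 9.9]
opening: 0.0214
```

Run:
```python
from h import *
im=snap('wrist','wd.png').astype(float); c=cam('wrist'); o=ctrl.get_obs(); print(o['clock'],o['tool_pos'],o['force'])
g=im.mean(2)[:,250:259].mean(1).round().astype(int); print(list(zip(range(90,235,3),g[90:235:3])))
for th in(-15,-10,-5,0,5,10,15): p=proj(c,head(o,th,.039,.015));q=proj(c,head(o,th,.039,.015,z=0));print(th,'top',p[:,1].min().round(),p[:,1].max().round(),'bot min',q[:,1].min().round(),np.ptp(p[:,0]).round())
```

```text
29.85 [0.3952336  0.32120616 0.02257649] [-8.07838361 -2.72805533 11.22075257]
[(90, np.int64(158)), (93, np.int64(158)), (96, np.int64(159)), (99, np.int64(111)), (102, np.int64(65)), (105, np.int64(66)), (108, np.int64(67)), (111, np.int64(65)), (114, np.int64(64)), (117, np.int64(65)), (120, np.int64(66)), (123, np.int64(67)), (126, np.int64(65)), (129, np.int64(66)), (132, np.int64(65)), (135, np.int64(66)), (138, np.int64(66)), (141, np.int64(66)), (144, np.int64(65)), (147, np.int64(64)), (150, np.int64(64)), (153, np.int64(64)), (156, np.int64(66)), (159, np.int64(66)), (162, np.int64(66)), (165, np.int64(66)), (168, np.int64(65)), (171, np.int64(66)), (174, np.int64(65)), (177, np.int64(66)), (180, np.int64(64)), (183, np.int64(66)), (186, np.int64(67)), (189, np.int64(65)), (192, np.int64(65)), (195, np.int64(64)), (198, np.int64(64)), (201, np.int64(66)), (204, np.int64(65)), (207, np.int64(66)), (210, np.int64(66)), (213, np.int64(65)), (216, np.int64(65)), (219, np.int64(65)), (222, np.int64(64)), (225, np.int64(66)), (228, np.int64(66)), (231, np.int64(52)), (234, np.int64(37))]
-15 top 191.0 304.0 bot min 113.0 146.0
-10 top 173.0 295.0 bot min 116.0 144.0
-5 top 157.0 285.0 bot min 121.0 142.0
0 top 144.0 275.0 bot min 126.0 139.0
5 top 133.0 265.0 bot min 131.0 135.0
10 top 124.0 255.0 bot min 137.0 132.0
15 top 117.0 246.0 bot min 144.0 129.0
```

Run:
```python
from h import *
c=cam('wrist'); o=ctrl.get_obs(); z=o['tool_pos'][2]
r=[]
for th in range(-5,40,1):
  for d in (.035,.037,.039,.041,.043,.045):
    dep=.001*0+ (d+.023)*np.sin(np.radians(th))+.036*np.cos(np.radians(th))-z
    p=proj(c,head(o,th,d,dep)); r.append((abs(p[:,1].min()-99.5)+abs(p[:,1].max()-231.5),th,d,round(dep,4),np.ptp(p[:,0]).round()))
r.sort(); print(*r[:8],sep='\n')
im=cv2.imread('pics/wd.png').astype(int); 
m=(im.max(2)-im.min(2)<25)&(im.max(2)<110); print([(y,m[y,150:360].sum()) for y in range(100,230,10)])
```

```text
(np.float64(2.536241520764932), 35, 0.043, np.float64(0.0448), np.float64(143.0))
(np.float64(2.8884261578909474), 36, 0.043, np.float64(0.0453), np.float64(142.0))
(np.float64(3.209885522001798), 34, 0.043, np.float64(0.0442), np.float64(143.0))
(np.float64(3.9475664848801983), 33, 0.043, np.float64(0.0436), np.float64(143.0))
(np.float64(4.442041083505245), 37, 0.043, np.float64(0.0459), np.float64(142.0))
(np.float64(4.74951695179638), 32, 0.043, np.float64(0.0429), np.float64(144.0))
(np.float64(4.924528830539643), 31, 0.045, np.float64(0.0433), np.float64(145.0))
(np.float64(5.10610840763735), 30, 0.045, np.float64(0.0426), np.float64(145.0))
[(100, np.int64(8)), (110, np.int64(72)), (120, np.int64(100)), (130, np.int64(115)), (140, np.int64(128)), (150, np.int64(134)), (160, np.int64(140)), (170, np.int64(140)), (180, np.int64(138)), (190, np.int64(137)), (200, np.int64(128)), (210, np.int64(118)), (220, np.int64(99))]
```

Run:
```python
from h import *
c=cam('wrist'); o=ctrl.get_obs(); z=o['tool_pos'][2]
r=[]
for th in range(-5,45,2):
  for d in np.arange(.033,.05,.001):
   for dep in np.arange(.011,.05,.002):
    h=head(o,th,d,dep);p=proj(c,h); lo=head(o,th,d,dep,z=0)[:,2].min(); r.append((round(abs(p[:,1].min()-99.5)+abs(p[:,1].max()-231.5)+abs(np.ptp(p[:,0])-140),1),th,d.round(3),dep.round(3),lo.round(4)))
r.sort(key=lambda t:t[0]+abs(t[4])*300); print(*r[:6],sep='\n')
im=cv2.imread('pics/wd.png')
# same in image before arc is unknown; print wood junction row
print([(y,tuple(im[y,254])) for y in range(225,262,4)])
```

```text
(np.float64(1.6), 31, np.float64(0.043), np.float64(0.039), np.float64(-0.0033))
(np.float64(2.1), 33, np.float64(0.043), np.float64(0.041), np.float64(-0.0026))
(np.float64(2.6), 29, np.float64(0.043), np.float64(0.037), np.float64(-0.0039))
(np.float64(2.7), 27, np.float64(0.044), np.float64(0.035), np.float64(-0.0049))
(np.float64(4.0), 35, np.float64(0.043), np.float64(0.043), np.float64(-0.0018))
(np.float64(4.1), 31, np.float64(0.044), np.float64(0.041), np.float64(-0.0018))
[(225, (np.uint8(65), np.uint8(67), np.uint8(68))), (229, (np.uint8(63), np.uint8(65), np.uint8(68))), (233, (np.uint8(31), np.uint8(29), np.uint8(33))), (237, (np.uint8(33), np.uint8(34), np.uint8(34))), (241, (np.uint8(87), np.uint8(123), np.uint8(149))), (245, (np.uint8(94), np.uint8(131), np.uint8(161))), (249, (np.uint8(91), np.uint8(133), np.uint8(162))), (253, (np.uint8(93), np.uint8(133), np.uint8(163))), (257, (np.uint8(93), np.uint8(134), np.uint8(164))), (261, (np.uint8(90), np.uint8(131), np.uint8(160)))]
```

Request:
jog_arm:
  deltas:
    - [[-0.005,0,0],0]
    - [[-0.009,0,0.001],0]
    - [[-0.012,0,0.003],0]
    - [[-0.014,0,0.005],0]
    - [[-0.017,0,0.007],0]
    - [[-0.02,0,0.009],0]
    - [[-0.022,0,0.011],0]
    - [[-0.022,0,0.011],0]

```text
clock: 30.65
tool_pos: [0.3747, 0.3136, 0.0104]
orientation: [180.0, 0.0, 19.7]
force: [1.3, 2.4, 2.1]
opening: 0.0217
```

Run:
```python
from h import *
im=snap('wrist','we.png').astype(float); c=cam('wrist'); o=ctrl.get_obs(); print(o['clock'],o['tool_pos'],o['force'])
g=im.mean(2)[:,250:259].mean(1).round().astype(int); print(list(zip(range(84,262,3),g[84:262:3])))
im=im.astype(int);m=(im.max(2)-im.min(2)<25)&(im.max(2)<110); print([(y,m[y,150:360].sum()) for y in range(100,230,10)])
for th in(-10,0,5,10,15,20,25,30):
    dep=.066*np.sin(np.radians(th))+.036*np.cos(np.radians(th))-o['tool_pos'][2]
    p=proj(c,head(o,th,.043,dep));q=proj(c,head(o,th,.043,dep,z=0));print(th,dep.round(3),'top',p[:,1].min().round(),p[:,1].max().round(),'bot min',q[:,1].min().round(),np.ptp(p[:,0]).round())
```

```text
30.7 [0.37470839 0.31361217 0.01050297] [0.14532353 1.78873403 1.24188243]
[(84, np.int64(160)), (87, np.int64(160)), (90, np.int64(161)), (93, np.int64(160)), (96, np.int64(161)), (99, np.int64(160)), (102, np.int64(160)), (105, np.int64(160)), (108, np.int64(159)), (111, np.int64(105)), (114, np.int64(69)), (117, np.int64(57)), (120, np.int64(68)), (123, np.int64(67)), (126, np.int64(69)), (129, np.int64(67)), (132, np.int64(68)), (135, np.int64(68)), (138, np.int64(69)), (141, np.int64(68)), (144, np.int64(68)), (147, np.int64(68)), (150, np.int64(69)), (153, np.int64(69)), (156, np.int64(67)), (159, np.int64(69)), (162, np.int64(67)), (165, np.int64(66)), (168, np.int64(68)), (171, np.int64(66)), (174, np.int64(67)), (177, np.int64(67)), (180, np.int64(69)), (183, np.int64(68)), (186, np.int64(68)), (189, np.int64(67)), (192, np.int64(68)), (195, np.int64(69)), (198, np.int64(66)), (201, np.int64(66)), (204, np.int64(66)), (207, np.int64(66)), (210, np.int64(68)), (213, np.int64(69)), (216, np.int64(67)), (219, np.int64(66)), (222, np.int64(66)), (225, np.int64(67)), (228, np.int
[... 179 characters left out ...]
55, np.int64(34)), (258, np.int64(35)), (261, np.int64(34))]
[(100, np.int64(0)), (110, np.int64(0)), (120, np.int64(69)), (130, np.int64(101)), (140, np.int64(119)), (150, np.int64(133)), (160, np.int64(143)), (170, np.int64(148)), (180, np.int64(153)), (190, np.int64(155)), (200, np.int64(152)), (210, np.int64(149)), (220, np.int64(141))]
-10 0.013 top 159.0 284.0 bot min 108.0 145.0
0 0.025 top 134.0 280.0 bot min 119.0 154.0
5 0.031 top 124.0 278.0 bot min 126.0 157.0
10 0.036 top 115.0 274.0 bot min 134.0 160.0
15 0.041 top 108.0 270.0 bot min 143.0 162.0
20 0.046 top 104.0 266.0 bot min 152.0 163.0
25 0.05 top 101.0 261.0 bot min 163.0 163.0
30 0.054 top 101.0 255.0 bot min 173.0 162.0
```

Request:
jog_arm:
  deltas:
    - [[0,0,0],0]
    - [[0,0,0],0]
    - [[0,0,0],0]
    - [[0,0,0],0]
    - [[0,0,0],0]
    - [[0,0,0],0]
    - [[0,0,0],0]
    - [[0,0,0],0]
  jaw: 0.2

```text
clock: 31.5
tool_pos: [0.3752, 0.314, 0.0109]
orientation: [180.0, 0.0, 19.7]
force: [0.1, 0.8, -0.7]
opening: 0.035
```

Run:
```python
from h import *
im=snap('wrist','wf.png').astype(float); c=cam('wrist'); o=ctrl.get_obs(); print(o['clock'],o['tool_pos'],o['force'],o['opening'])
g=im.mean(2)[:,250:259].mean(1).round().astype(int); print(list(zip(range(100,262,3),g[100:262:3])))
im=im.astype(int);m=(im.max(2)-im.min(2)<25)&(im.max(2)<110); print([(y,m[y,150:360].sum()) for y in range(100,230,10)])
for d in(.040,.042,.044,.046,.048):
    dep=.036-o['tool_pos'][2]
    p=proj(c,head(o,0,d,dep));q=proj(c,head(o,0,d,dep,z=0));print(d,'top',p[:,1].min().round(),p[:,1].max().round(),'bot min',q[:,1].min().round(),np.ptp(p[:,0]).round())
```

```text
31.55 [0.37517511 0.31401557 0.01085972] [0.49032086 0.57607385 0.29517947] 0.034707919873000974
[(100, np.int64(158)), (103, np.int64(157)), (106, np.int64(156)), (109, np.int64(156)), (112, np.int64(157)), (115, np.int64(158)), (118, np.int64(158)), (121, np.int64(159)), (124, np.int64(35)), (127, np.int64(34)), (130, np.int64(34)), (133, np.int64(36)), (136, np.int64(35)), (139, np.int64(35)), (142, np.int64(68)), (145, np.int64(67)), (148, np.int64(66)), (151, np.int64(65)), (154, np.int64(65)), (157, np.int64(65)), (160, np.int64(66)), (163, np.int64(65)), (166, np.int64(66)), (169, np.int64(65)), (172, np.int64(66)), (175, np.int64(66)), (178, np.int64(67)), (181, np.int64(66)), (184, np.int64(65)), (187, np.int64(66)), (190, np.int64(65)), (193, np.int64(64)), (196, np.int64(64)), (199, np.int64(65)), (202, np.int64(65)), (205, np.int64(66)), (208, np.int64(66)), (211, np.int64(66)), (214, np.int64(66)), (217, np.int64(65)), (220, np.int64(64)), (223, np.int64(63)), (226, np.int64(64)), (229, np.int64(65)), (232, np.int64(65)), (235, np.int64(61)), (238, np.int64(36)), (241, np.int64(33)), (244, np.int64(33)), (247, np.int64(32)), (250, np.int64(34)), (253, np.int64(34)), (256, np.int64(32)), (259, np.int64(34))]
[(100, np.int64(0)), (110, np.int64(0)), (120, np.int64(0)), (130, np.int64(50)), (140, np.int64(74)), (150, np.int64(90)), (160, np.int64(107)), (170, np.int64(122)), (180, np.int64(136)), (190, np.int64(142)), (200, np.int64(147)), (210, np.int64(150)), (220, np.int64(146))]
0.04 top 145.0 288.0 bot min 125.0 152.0
0.042 top 138.0 282.0 bot min 121.0 153.0
0.044 top 131.0 277.0 bot min 117.0 154.0
0.046 top 123.0 271.0 bot min 113.0 154.0
0.048 top 116.0 266.0 bot min 108.0 155.0
```

Request:
jog_arm:
  deltas:
    - [[0,0,-0.01],0]
    - [[0,0,-0.03],0]
    - [[0,0,-0.07],0]
    - [[0,0,-0.12],0]
    - [[0,0,-0.17],0]
    - [[0,0,-0.2],0]
    - [[0,0,-0.2],0]

```text
clock: 32.25
tool_pos: [0.3768, 0.316, 0.2169]
orientation: [-179.7, -0.5, 19.7]
force: [-0.2, -0.5, -0.6]
opening: 0.0351
```

Run:
```python
from h import *
im=snap('wrist','wg.png'); c=cam('wrist'); o=ctrl.get_obs(); print(o['clock'],o['tool_pos'])
for b in ctrl.boxes_of('mallet','wrist')[:2]: print(b['conf'],np.round(np.array(b['bbox'])*[512,384,512,384]))
R=Ro.from_euler('xyz',o['orientation'],degrees=True).as_matrix(); h=o['tool_pos']+.041*R[:,0]; h[2]=.072; print(proj(c,[h]), 'deltas',deltas(np.r_[(O+RC@np.array([-.02,.09,0]))[:2],.195],10.7))
t=snap('top','tg.png')
for cn in ('top','scene'):
    snap(cn)
    for q in('tape_roll','carton','mug'):
        for b in ctrl.boxes_of(q,cn)[:1]: print(cn,q,round(b['conf'],2),np.round(np.array(b['bbox'])*[512,384,512,384]))
```

```text
32.3 [0.37579493 0.31500574 0.21415551]
0.96 [232. 110.  49. 158.]
[[253.35556628 139.77866515]] deltas (array([ -0.5, 254.1,  16.7]), np.float64(9.0))
top tape_roll 0.61 [355. 200.  31.  30.]
top carton 0.74 [130. 141.  39.  35.]
top mug 0.6 [353. 136.  34.  21.]
scene tape_roll 0.46 [211. 151.  18.  23.]
scene carton 0.63 [271. 282.  50.  67.]
scene mug 0.79 [153. 152.  24.  35.]
```

Request:
jog_arm:
  deltas:
    - [[0,0.04,0],2]
    - [[0,0.08,0],4]
    - [[0,0.13,0],6]
    - [[0,0.18,0],8]
    - [[0,0.23,0],9]
    - [[0,0.254,0.012],9]
    - [[0,0.254,0.012],9]
    - [[0,0.254,0.012],9]

```text
clock: 33.6
tool_pos: [0.4607, 0.0742, 0.1986]
orientation: [180.0, 0.0, 10.6]
force: [0.4, -0.0, 1.0]
opening: 0.0349
```

```bash
cat > d2.py <<'E'
from h import *
from scipy.optimize import minimize
def fit(g,c,v0,r,sgn):
    a=np.linspace(0,2*np.pi,240); g=g.astype(np.float32)
    def ring(v,k): return proj(c,OS+(RS@np.vstack([v[0]+k*r*np.cos(a),v[1]+k*r*np.sin(a),np.full_like(a,v[2])])).T).astype(np.float32)
    s=lambda q:cv2.remap(g,q[None,:,0],q[None,:,1],cv2.INTER_LINEAR)[0]
    def f(xy,full=False):
        v=(v0[0]+xy[0],v0[1]+xy[1],v0[2]); d=sgn*(s(ring(v,1.06))-s(ring(v,.94))); return -np.clip(d,0,40).mean()
    G=[(f((x,y)),x,y) for x in np.arange(-.008,.0081,.0005) for y in np.arange(-.008,.0081,.0005)]
    b=min(G); r_=minimize(f,b[1:],method='Nelder-Mead',options=dict(initial_simplex=np.array(b[1:])+np.array([[0,0],[.0004,0],[0,.0004]])))
    return np.array(v0[:2])+r_.x,r_.fun
def gap(f,c,n):
    g=cv2.GaussianBlur(cv2.imread('pics/'+f,0),(0,0),.6)
    xs,ys,H=((-.003,.0908,.0195),(.0076,-.0905,.0078))[n=='R']
    h,fh=fit(g,c,(xs,ys,H),.010,+1); m,fm=fit(g,c,(xs,ys,H-.006),.015,-1); m2,fm2=fit(g,c,(xs,ys,H-.006),.015,+1)
    P=RS.T@(OS+RS@np.array([xs,ys,H])-c[2]); k=P[:2]/-P[2]
    for nm,q,fq in(('rim dark outside',m,fm),('rim bright outside',m2,fm2)):
        e=h-q; print(n,nm,'fit',round(fh,1),round(fq,1),'e mm',(e*1e3).round(2),'k',k.round(2),'gap mm',round(float(e@k/(k@k))*1e3,2),'perp mm',round(float(np.cross(k,e)/np.hypot(*k))*1e3,2))
E
python3 - <<'E'
from d2 import *
snap('wrist','wL.png'); c=cam('wrist'); o=ctrl.get_obs(); print(o['clock'],o['tool_pos'],o['orientation'])
print(proj(c,OS+RS@np.array([-.003,.0908,.0195])))
gap('wL.png',c,'L')
z=np.load('pics/wq.npz'); cq=(z['K'],z['D'],z['p'],z['R']); gap('wq.png',cq,'L'); gap('wq.png',cq,'R')
E
```

```text
33.65 [0.46075627 0.07494619 0.19889173] [1.79991363e+02 5.91058716e-03 1.06348695e+01]
[[251.44256663  40.61781399]]
L rim dark outside fit -22.2 -15.3 e mm [-2.85 -0.96] k [0.95 0.01] gap mm -3.0 perp mm -0.94
L rim bright outside fit -22.2 -26.7 e mm [10.67  0.18] k [0.95 0.01] gap mm 11.21 perp mm 0.1
L rim dark outside fit -21.3 -18.5 e mm [-1.65 -1.4 ] k [0.65 0.4 ] gap mm -2.79 perp mm -0.34
L rim bright outside fit -21.3 -25.6 e mm [8.91 5.87] k [0.65 0.4 ] gap mm 13.97 perp mm 0.39
R rim dark outside fit -21.0 -17.0 e mm [-2.09  1.87] k [ 0.66 -0.38] gap mm -3.58 perp mm 0.59
R rim bright outside fit -21.0 -23.2 e mm [ 2.99 -1.59] k [ 0.66 -0.38] gap mm 4.42 perp mm 0.09
```

Run:
```python
from h import *
c=cam('wrist'); g=cv2.imread('pics/wL.png',0)
for y in range(8,92,2): print(y,' '.join('%3d'%v for v in g[y,216:290:3]))
for h in (.0135,.0195,.0):
    for dx in(-.015,-.010,0,.010,.015): print(h,dx,proj(c,OS+RS@np.array([-.003+dx,.0908,h])).round(1))
```

```text
8 187 187 186 189 189 188 185 188 192 187 189 188 188 186 189 188 189 190 189 188 189 187 187 189 187
10 189 187 185 188 186 189 186 188 189 186 189 189 188 187 188 188 189 188 190 187 189 186 186 191 186
12 186 188 188 190 188 188 188 187 187 191 187 188 188 190 191 190 185 188 188 190 191 189 188 190 187
14 188 187 188 187 188 189 188 188 189 190 190 188 188 190 189 187 188 189 188 186 186 187 186 188 188
16 186 188 187 188 185 189 189 188 188 189 191 191 191 190 188 187 188 190 188 188 189 189 188 189 187
18 187 187 187 189 191 190 190 189 191 184 151 133 134 125 168 189 193 189 187 187 191 191 189 186 186
20 187 187 188 187 190 190 191 188 180 130 134 130 132 133 130 132 191 187 191 190 189 190 189 189 189
22 190 187 189 189 187 189 191 186 138 135 138 136 138 139 133 134 147 187 186 190 187 191 190 190 186
24 187 187 190 188 186 189 191 130 133 130 130 128 133 131 132 134 133 184 189 188 187 190 191 191 192
26 189 191 188 188 191 190 172 131 134 128 133 134 132 133 134 135 134 128 182 188 186 186 189 188 187
28 189 189 192 190 191 167 140 132 133 135 132 134 130 132 134 133 133 
[... 2932 characters left out ...]
92 189 190 192 189 190 191 189 190 192 188 190 189 188 191 191 191 190 192 190 190 188
88 190 189 191 192 188 192 190 190 189 190 190 192 193 191 191 189 190 193 189 191 189 190 191 190 191
90 191 190 191 189 190 192 188 190 192 191 190 192 186 189 189 190 191 190 190 189 192 191 191 186 190
0.0135 -0.015 [[251.5  68.6]]
0.0135 -0.01 [[251.5  61.6]]
0.0135 0 [[251.5  48.1]]
0.0135 0.01 [[251.5  35.1]]
0.0135 0.015 [[251.5  28.8]]
0.0195 -0.015 [[251.4  61.4]]
0.0195 -0.01 [[251.4  54.4]]
0.0195 0 [[251.4  40.6]]
0.0195 0.01 [[251.5  27.4]]
0.0195 0.015 [[251.5  21. ]]
0.0 -0.015 [[251.6  83.3]]
0.0 -0.01 [[251.6  76.6]]
0.0 0 [[251.6  63.6]]
0.0 0.01 [[251.6  51. ]]
0.0 0.015 [[251.6  44.9]]
```

Run:
```python
from h import *
from scipy.optimize import least_squares
c=cam('wrist'); g=cv2.imread('pics/wL.png',0).astype(float)
col=g[:,250:255].mean(1); print(list(enumerate(col[14:84].round().astype(int),14)))
def model(v):
    xs,hr,hh,r0=v
    P=np.array([[xs-.015,.092,0],[xs-.015,.092,hr],[xs-.010,.092,hh],[xs+.010,.092,hh]])
    return proj(c,OS+(RS@P.T).T)[:,1]+r0
obs=[80.9,60.9,44.0,17.9]
r=least_squares(lambda v:np.r_[model(v)-obs,.1*v[3]],[0,.015,.02,0],x_scale=[.01,.01,.01,1]); print(r.x.round(4),r.fun.round(2),'gap mm',(r.x[2]-r.x[1]-.006)*1e3)
r=least_squares(lambda v:model(np.r_[v,0])-obs,[0,.015,.02],x_scale=.01); print(r.x.round(4),r.fun.round(2),'gap mm',(r.x[2]-r.x[1]-.006)*1e3)
```

```text
[(14, np.int64(189)), (15, np.int64(189)), (16, np.int64(191)), (17, np.int64(153)), (18, np.int64(131)), (19, np.int64(134)), (20, np.int64(133)), (21, np.int64(136)), (22, np.int64(137)), (23, np.int64(134)), (24, np.int64(131)), (25, np.int64(131)), (26, np.int64(133)), (27, np.int64(133)), (28, np.int64(133)), (29, np.int64(133)), (30, np.int64(132)), (31, np.int64(133)), (32, np.int64(136)), (33, np.int64(136)), (34, np.int64(137)), (35, np.int64(135)), (36, np.int64(134)), (37, np.int64(134)), (38, np.int64(133)), (39, np.int64(133)), (40, np.int64(132)), (41, np.int64(134)), (42, np.int64(136)), (43, np.int64(132)), (44, np.int64(110)), (45, np.int64(98)), (46, np.int64(99)), (47, np.int64(96)), (48, np.int64(95)), (49, np.int64(92)), (50, np.int64(99)), (51, np.int64(146)), (52, np.int64(158)), (53, np.int64(151)), (54, np.int64(151)), (55, np.int64(159)), (56, np.int64(174)), (57, np.int64(175)), (58, np.int64(176)), (59, np.int64(179)), (60, np.int64(179)), (61, np.int64(115)), (62, np.int64(110)), (63, np.int64(110)), (64, np.int64(109)), (65, np.int64(109)), (66, np.int64(112)), (67, np.int64(111)), (68, np.int64(112)), (69, np.int64(111)), (70, np.int64(111)), (71, np.int64(110)), (72, np.int64(112)), (73, np.int64(112)), (74, np.int64(111)), (75, np.int64(111)), (76, np.int64(112)), (77, np.int64(111)), (78, np.int64(111)), (79, np.int64(112)), (80, np.int64(107)), (81, np.int64(146)), (82, np.int64(186)), (83, np.int64(192))]
[1.2000e-03 1.7700e-02 2.5200e-02 3.1238e+00] [-0.05 -0.    0.37 -0.35  0.31] gap mm 1.483415825723795
[-0.0012  0.0178  0.0252] [-0.07 -0.    0.51 -0.48] gap mm 1.3700263895714184
```

Request:
jog_arm:
  deltas:
    - [[0,0.04,0],0]
    - [[0,0.09,0],0]
    - [[0,0.14,0],0]
    - [[0,0.17,0],0]
    - [[0,0.181,0],0]
    - [[0,0.181,0],0]
    - [[0,0.181,0],0]

```text
clock: 34.35
tool_pos: [0.4943, -0.102, 0.1989]
orientation: [-180.0, -0.0, 10.7]
force: [0.0, 0.2, 0.2]
opening: 0.035
```

Run:
```python
from h import *
snap('wrist','wR.png'); o=ctrl.get_obs(); print(o['clock'],o['tool_pos']); c=cam('wrist'); np.savez('pics/wR.npz',K=c[0],D=c[1],p=c[2],R=c[3])
g=cv2.imread('pics/wR.png',0).astype(float)
print(proj(c,OS+RS@np.array([.01,-.093,.013])))
for y in range(0,72,2): print(y,' '.join('%3d'%v for v in g[y,216:296:3]))
```

```text
34.4 [ 0.49425359 -0.10178665  0.1990105 ]
[[258.33848926  32.22397202]]
0 123 126 127 127 128 128 128 128 124 124 124 120 124 127 127 124 123 123 121 123 124 124 120 121 120 116 119
2 176 178 194 193 195 193 193 194 195 195 193 191 193 194 193 194 193 192 192 190 192 191 190 190 192 188 189
4 190 187 191 188 187 191 189 191 190 189 188 190 190 186 186 189 190 185 187 189 188 186 189 188 189 189 189
6 186 188 190 188 190 190 189 189 189 190 190 189 189 189 193 192 188 192 189 188 189 187 188 188 188 189 189
8 191 192 189 187 191 192 189 188 189 190 189 191 189 188 189 190 187 189 188 191 189 187 191 189 188 187 187
10 190 192 190 189 188 190 189 189 190 188 188 188 190 187 192 190 187 187 188 186 190 187 191 189 189 188 187
12 189 188 189 189 190 190 189 189 189 189 189 191 189 189 190 190 190 189 190 189 187 189 189 192 188 188 189
14 187 191 193 192 190 188 191 192 187 188 187 191 186 190 189 190 187 189 189 187 187 190 190 188 192 189 189
16 190 190 189 190 190 188 189 190 189 187 188 190 193 190 187 191 192 190 188 190 190 191 188 189 190 190 187
18 188 188 188 190 188 189 190 19
[... 2263 characters left out ...]
05  96 138 192 191 189 188 192 190
60 189 192 187 191 188 190 191  90  93  96 124 154 175 181 178 154 120 103 103  95 195 192 191 191 189 189 187
62 191 191 192 192 191 190 192  88  98 103 111 106  50 106  59 108 108 105 101 104 190 190 192 191 190 193 189
64 190 190 190 192 193 194 190 196  96 100 106 105 106 111 112 109 108 104 112 199 191 192 191 190 191 191 191
66 189 191 190 188 191 189 189 191 193 107 107 104 105 111 113 109 105 115 196 191 191 191 188 191 191 190 191
68 191 190 192 191 191 192 192 191 188 195 144 117 111 111 114 121 159 195 190 194 192 190 191 191 191 190 192
70 191 190 190 191 192 190 190 192 192 189 192 194 195 179 196 194 192 188 188 189 192 191 190 191 191 192 192
```

Run:
```python
from h import *
from scipy.optimize import least_squares
z=np.load('pics/wR.npz'); c=(z['K'],z['D'],z['p'],z['R']); g=cv2.imread('pics/wR.png',0).astype(float)
col=g[:,254:259].mean(1); print(list(zip(range(18,24),col[18:24].round())),list(zip(range(42,54),col[42:54].round())),list(zip(range(58,72),col[58:72].round())))
def edges(th): 
    return None
def solve(c,ys,obs):
    def model(v):
        xs,hr,hh=v; P=np.array([[xs-.015,ys,0],[xs-.015,ys,hr],[xs-.010,ys,hh],[xs+.010,ys,hh]])
        return proj(c,OS+(RS@P.T).T)[:,1]
    r=least_squares(lambda v:model(v)-obs,[0,.015,.02],x_scale=.01); print(r.x.round(4),r.fun.round(2),'gap mm',(r.x[2]-r.x[1]-.006)*1e3)
solve(c,-.093,[69.4,61.4,45.2,20.4])
```

```text
[(18, np.float64(189.0)), (19, np.float64(188.0)), (20, np.float64(177.0)), (21, np.float64(135.0)), (22, np.float64(133.0)), (23, np.float64(135.0))] [(42, np.float64(133.0)), (43, np.float64(134.0)), (44, np.float64(137.0)), (45, np.float64(128.0)), (46, np.float64(102.0)), (47, np.float64(85.0)), (48, np.float64(90.0)), (49, np.float64(96.0)), (50, np.float64(93.0)), (51, np.float64(91.0)), (52, np.float64(142.0)), (53, np.float64(159.0))] [(58, np.float64(176.0)), (59, np.float64(178.0)), (60, np.float64(180.0)), (61, np.float64(158.0)), (62, np.float64(86.0)), (63, np.float64(91.0)), (64, np.float64(112.0)), (65, np.float64(111.0)), (66, np.float64(111.0)), (67, np.float64(111.0)), (68, np.float64(110.0)), (69, np.float64(130.0)), (70, np.float64(186.0)), (71, np.float64(192.0))]
[0.0077 0.0072 0.015 ] [-0.04  0.    0.35 -0.33] gap mm 1.8060531066643892
```

Run:
```python
from h import *
from scipy.optimize import least_squares
z=np.load('pics/wR.npz'); cR=(z['K'],z['D'],z['p'],z['R'])
d=np.array([.46075627,.07494619,.19889173])-np.array([.49425359,-.10178665,.1990105])
cL=(cR[0],cR[1],cR[2]+d,cR[3])
oL=np.array([81.05,60.57,50.65,43.83,16.9]); oR=np.array([69.26,61.26,51.75,45.6,20.28])
def m(c,ys,xs,hr,hh,phi,dz,th,rc):
    R=RC@Ro.from_euler('y',35+phi,degrees=True).as_matrix(); P=np.array([[xs-rc,ys,0],[xs-rc,ys,hr],[xs-.01,ys,hh-th],[xs-.01,ys,hh],[xs+.01,ys,hh]])
    return proj(c,OS+[0,0,dz]+(R@P.T).T)[:,1]
for w_phi,fixth in ((1e3,1),(.2,1),(.2,0)):
    def f(v):
        xL,hL,tL,xR,hR,tR,phi,dz,th=v; th=.006 if fixth else th
        return np.r_[m(cL,.092,xL,hL,tL,phi,dz,th,.015)-oL,m(cR,-.093,xR,hR,tR,phi,dz,th,.015)-oR,w_phi*phi,dz/.002*.3,0 if fixth else (th-.006)/.0003*.3]
    r=least_squares(f,[0,.018,.025,.008,.007,.014,0,0,.006],x_scale=[.01]*6+[1,.01,.01]); v=r.x
    print('gapL',(v[2]-v[1])*1e3-6,'gapR',(v[5]-v[4])*1e3-6,'phi',v[6].round(2),'dz',v[7].round(4),'th',v[8].round(4),'hL,hR',v[1].round(4),v[4].round(4),'res',r.fun[:10].round(2))
```

```text
gapL 2.040306154636138 gapR 2.1535372520247016 phi 0.0 dz -0.0032 th 0.006 hL,hR 0.0185 0.0073 res [-0.04 -0.    0.51 -0.32 -0.16 -0.04 -0.    0.59 -0.37 -0.18]
gapL 2.039813804230217 gapR 2.151068404142638 phi 0.13 dz -0.003 th 0.006 hL,hR 0.0184 0.0073 res [-0.04  0.    0.51 -0.34 -0.14 -0.04  0.    0.59 -0.39 -0.16]
gapL 1.7403253437958313 gapR 1.8477215858573262 phi 0.25 dz -0.0012 th 0.0055 hL,hR 0.0182 0.0073 res [-0.01 -0.    0.16 -0.11 -0.05 -0.02  0.    0.27 -0.17 -0.08]
```

Run:
```python
from h import *
o=ctrl.get_obs(); print(o['clock'],o['force'],o['opening'])
snap('top')
for b in ctrl.boxes_of('mallet','top')[:4]: print(round(b['conf'],2),np.round(np.array(b['bbox'])*[512,384,512,384]))
print(ctrl.close_job())
```

```text
34.4 [ 0.36807626  0.34810923 -0.02607478] 0.03479873782302932
0.97 [ 94. 232.  40.  35.]
0.86 [246. 114.  52.  26.]
0.73 [150. 229.  25.  48.]
0.68 [199.  97.  15.  51.]
the job is handed in; nothing more can be done
None
```

I picked up the black mallet by its handle and tipped it about 35° in the grip by pressing the handle on the case's edge. I struck the left pin with several quick blows, then the right, then the left once more. The mallet is back on the desk, standing on its head and released. I handed the job in at about 34.4 s of the 54 s allowed.

**Checks before handing in:**
- **Mallet:** the wrist camera, with the jaws just opened, matched a level head flat on the desk. The top camera still found a mallet at the set-down spot just before hand-in.
- **Left pin:** my last blow on it, with the mallet shifting in the grip, no longer moved the pin, which suggests it is on its stop.
- **Both pins:** close wrist pictures showed the same gap for each, within about 0.1 mm.
- **Bystanders:** the tape roll, carton and mug were detected where they started, within a few pixels.

**Where the checks disagreed or are unsure:**
- **Pin seating:** the raw fit put both heads about 2 mm above the collar edge, right at the tolerance. I put this down to a bevel of about 2 mm on the collar rims, visible as an outer ring shaded differently around each collar. That would mean a gap near zero, but I inferred it from pixel values and did not measure it on its own.
- **Strike angle:** the head measured 34–35° for most blows. It turned in the grip to about 30° by the last blow, against the pin's 35°, which is inside the 11° limit.
- **Strike speed:** I did not measure how fast the pins moved.
- **Handling:** my first tilt of the mallet overshot, so I set it down and gripped it again before striking. While I was setting it down at the end, the handle slid in the fingers, so I freed it by rolling it back on its edge before letting go.

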